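Stow the spare units and shut the chest

TASK

Clear up the network bench: tip each black unit out of the rack by its top edge and stand it upright in the wooden chest, and set the loose round cover level and fully seated on the open junction box. When all the units are in, lift the knee of the chest's folding stay past centre to unlock it and lower the lid gently until it is fully shut. Leave the other things on the bench where they are.

Things in the scene. Friction and masses are not known exactly. Their poses are not given: they have to be found in the camera images.
- chest: open wooden chest, outside 300 mm (its x) by 220 mm (its y) by 135 mm high, walls and floor 8 mm, fixed; origin at the centre of its underside. Lid hinged along the top of its +y side, folding stay outside its -x end. Room for three units side by side, thin side along the chest's x, 80 mm apart (x = -80, 0, 80 mm), best gripped at the chest's -y half, clear of the raised lid.
- lid (a joint): lid angle in rad: 0 shut flat on the rim, 1.45 at the start (nearly upright). The lid is a panel 300 x 220 x 12 mm, 0.5 kg; its hinge is stiff (0.75 N m): with the stay unlocked it stays wherever it is left and must be pushed down all the way (up to 6 N near its free edge, for example with fingertips on its outer face).
- lid_hinge (a point): middle of the lid's hinge line, on the chest's rim, at the lower (inner) face of the lid; its x axis lies along the hinge
- lid_edge (a point): middle of the lid's free edge, 220 mm from the hinge
- knee (a joint): fold angle of the stay's knee in rad: 0 locked (two 87 mm steel links just past straight, against a stop), 0.14 exactly straight (centre), about 3.0 with the lid shut. Below 0.14 the lid cannot be lowered. The lower link turns on a pivot on the chest's end, the upper one on the lid's edge.
- knee_knob (a point): point to pinch on the knee's knob, a level black bar 16 mm thick, 65 mm long, that sticks out from the knee along the chest's -x; this point is on its axis, 13 mm short of its end. To unlock, pull it at right angles to the line from stay_pivot to it, up and towards the chest's -y (37 degrees above level): 6 mm to the centre, 15 to 30 mm in all, 3 to 8 N. It then stays unlocked.
- stay_pivot (a point): fixed pivot of the stay's lower link on the outside of the chest's -x end, 20 mm below the rim
- rack: fixed steel rack: four grey blanks (24 mm thick, 100 mm deep, tops at 146 mm) and between them three 38 mm pockets at y = -62, 0, 62 mm, open to the front (its -x) and top, where the units stand with fronts flush at x = -50 mm. Origin under centre. A unit stands on a step 30 mm high that ends at x = -10 mm; ahead of it the floor is 17 mm lower. An 8 mm stop bar crosses the front at x = -80, z = 62 mm.
- unit1: slim black upright network unit, a plain box 100 mm deep (its x), 34 mm thick (its y), 120 mm tall (its z), about 0.26 kg; origin at the centre of its underside; its front spine (with three small bright ports) faces its -x. May be absent. In the rack, push its top front edge down and forward (1 to 3 N): it tips about the step and stays leaning out at about 0.43 rad; its top front can then be gripped across the thickness and lifted straight up.
- unit2: slim black upright network unit, a plain box 100 mm deep (its x), 34 mm thick (its y), 120 mm tall (its z), about 0.26 kg; origin at the centre of its underside; its front spine (with three small bright ports) faces its -x. May be absent. In the rack, push its top front edge down and forward (1 to 3 N): it tips about the step and stays leaning out at about 0.43 rad; its top front can then be gripped across the thickness and lifted straight up.
- unit3: slim black upright network unit, a plain box 100 mm deep (its x), 34 mm thick (its y), 120 mm tall (its z), about 0.26 kg; origin at the centre of its underside; its front spine (with three small bright ports) faces its -x. May be absent. In the rack, push its top front edge down and forward (1 to 3 N): it tips about the step and stays leaning out at about 0.43 rad; its top front can then be gripped across the thickness and lifted straight up.
- unit1_mid (a point): centre of that unit
- unit2_mid (a point): centre of that unit
- unit3_mid (a point): centre of that unit
- jbox: round open aluminium junction box fixed to the bench, 110 mm outside diameter, 102 mm inside, 60 mm high; origin at the centre of its underside
- jbox_rim (a point): centre of the junction box's rim plane
- cover: loose round aluminium cover for the junction box, 0.16 kg: from below a centring disc 92 mm in diameter and 8 mm thick, then the 116 mm plate 5 mm thick, then an upright black knob 24 mm in diameter and 30 mm tall (top 43 mm above the underside); origin at the centre of its underside. Seated, its plate rests on the rim and its origin is 8 mm below the rim.
- bowl: grey parts bowl, bystander, 90 mm wide, 50 mm tall, origin under its centre
- driver: screwdriver, bystander, lying flat
- jar: jar, bystander, 70 mm wide, 70 mm tall, origin under its centre
- adapter: white plug adapter, bystander, 70 x 50 x 30 mm
Not all that is in view belongs to the job. Leave any red or yellow look-alike of the unit2 alone.

How it is judged:
By the outcome, as a careful person would: the job done as asked, in the order asked, and still so for the second after the job is handed in, with the robot touching nothing.
Of unit1, unit2, unit3 only 2 to 3 are there at a start; the rules pass over those that are not, and their reading is None.
At some moment in a run one of cover may be knocked a few centimetres aside while the robot is not near it.
It also fails if it takes over 210 s, if anything falls off the work surface, if the arm or the gripper's body presses on something with over 40 N, if the wrist force passes 120 N, or if a joint passes its speed limit or range.

ROBOT

A 7-joint arm with a two-finger parallel gripper is mounted at the origin on the work surface. World frame = base frame: x ahead of the robot, y to its left, z up, the work surface at z = 0. Lengths are in m, angles in degrees, forces in N, time in s.
With the tool pointing down it reaches from about 0.425 to 0.875 m from the base axis. Payload 4.7 kg.
Tool frame: the origin (TCP) lies at the very end of the fingers, on their centre line; the grasp point (between the pads) lies env.hold_point_z behind it (env.hold_point_z is the distance from the TCP to the grasp point, in m); z points along the fingers, y is the line along which they close (so a half turn about z gives the same grasp; the last joint's range is limited). The gripper opens to 87 mm and grips with 3 to 60 N. Pads are 19 mm wide; open, the fingers measure 117 mm over their backs; the gripper's body (75 mm by 190 mm) begins 51 mm behind the grasp point.
Start: joints at [70.651, 18.392, -4.016, 83.108, 1.295, 78.541, -3.26], TCP at [0.224, -0.61, 0.186] pointing down, gripper open.
Joint ranges: [-163.93, 163.93], [-17.29, 119.83], [-79.2, 71.16], [3.27, 140.29], [-89.18, 269.18], [5.43, 117.66], [-154.24, 154.24]. Speed limits (degrees/s): [147.25, 147.25, 180, 180, 180, 180, 180].

INTERFACE

Orientations are given as [roll, pitch, yaw] about the fixed x, y, z axes, in that order (R = Rz(yaw) Ry(pitch) Rx(roll)).
In Python, from cell import env gives the robot as it stands.
- The arm moves only by the shell command python3 -m jog 'ROWS' [FORCE]. ROWS is JSON, a list of rows, each an object with "dp": the shift along the tool's x, y, z in cm, a list of three; "twist": the turn about the tool's z in degrees; "fingers": the opening, from 0 (shut) to 1 (fully open). A call has 1 to 8 rows; each row is the pose to reach, as a shift and turn from the pose commanded when the call began, along the tool's axes at that moment; what a row does not reach only later rows make up. A row lasts 1/8 s, in which the tool goes at most 62.5 mm and 10.7 degrees, less where a joint would pass 70% of its speed; a pose out of reach is approached as far as the arm can. A call with a gripper value outside its range is refused whole. The fingers move at their own pace and stop on an object; FORCE is the grip in N (left out, the last holds). Time passes only in rows, so rows that repeat a pose let the fingers close. It gives the time, the measured TCP pose, the force, the opening and the grip force at its end, in the units of the state.
- env.get_obs(): the state, without advancing time (a new reading comes with each control period).
- env.read_camera(name): name is "scene" or "top" or "wrist"; returns a dict with "pixels" (480x640x3 uint8, blue, green, red), "depth" (480x640 float32, m along the optical axis (not along the pixel's ray), 0 where there is no reading), "fx", "fy", "cx", "cy" (pixels), "rvec" (rotation vector, rad) and "tvec" (3), from world to camera coordinates, as OpenCV has them. Camera axes: x right, y down, z forward; pixel columns grow to the right and rows downward; lengths in m; the calibration is good to about 2 mm. The wrist camera is an equidistant fisheye: a pixel r from the principal point sees the ray r / f radians off the axis. A picture is of the moment at which its call begins.
- env.sign_off(): hands the job in; it is judged then, once.
The state is a dict: "time_s": time; "qpos": joint angles; "joint_velocities": joint speeds; "effort": joint torques, N m; "tool_pos": TCP position; "tool_rot": TCP orientation; "force": force on the tool from outside, world axes, zero at the start; "wrist_torque": the same for the moment, N m; "grip_width": finger opening in m; "grasp_force": force on a finger pad.
Only numpy, scipy, OpenCV 4.12 (cv2) and the standard library are available. Lean on these libraries where they do the work, as an engineer would, in place of code of your own. Each camera call takes 0.05 s, during which the arm holds its last target. There are 200 camera calls.

## Working session

There is one attempt and no reset: what is moved stays moved. The work goes in short steps, Python scripts to look and compute and a shell command to move; the robot and the scene stay as the last step left them, time stands still between calls to the robot, and variables do not carry over. Pictures are saved under pics/ and viewed, at most 14 in all, crops included, and the job is handed in when it is done.

```bash
ls; mkdir -p pics; python3 - <<'E'
from cell import env
import cv2,numpy as np
o=env.get_obs(); print(o, env.hold_point_z)
for n in("scene","top"):
    c=env.read_camera(n); cv2.imwrite(f"pics/{n}0.png",c["pixels"]); np.savez(f"pics/{n}0.npz",**c)
    print(n,c["fx"],c["fy"],c["cx"],c["cy"],c["rvec"],c["tvec"],(c["depth"]>0).mean())
E
```

```text
pics
{'time_s': 0.0, 'qpos': array([70.65155311, 18.4387319 , -4.01792543, 83.17464438,  1.2958148 ,
       78.54123338, -3.2593861 ]), 'joint_velocities': array([ 0.03367124,  0.04543816, -0.0197    , -0.06428368, -0.00687444,
        0.09234571, -0.01069783]), 'effort': array([-3.61331022e-04, -4.91300154e+01, -4.03989851e-01, -3.12530780e+01,
       -6.38876553e-02,  4.38667636e-02,  1.96460746e-04]), 'tool_pos': array([ 0.22373144, -0.60961644,  0.18506789]), 'tool_rot': array([-1.79890690e+02,  5.81849851e-03,  2.01612447e+01]), 'force': array([ 0.83357886, -0.14654396,  0.7716251 ]), 'wrist_torque': array([ 0.01078254, -0.02694498, -0.01265155]), 'grasp_force': 0.0, 'grip_width': 0.08709163467502262} 0.0187
scene 573.4730062008751 573.4730062008751 307.4333972800958 245.10907994996305 [ 2.48284073  0.86197077 -0.23535146] [-0.30527081 -0.26503388  2.02278293] 0.9960579427083334
top 436.5317972060244 436.5317972060244 317.01309154821683 242.31644546930667 [ 2.10968648 -2.16614937  0.14568146] [-0.12855778  0.54013376  1.21573185] 0.9956217447916667
```

View pics/scene0.png

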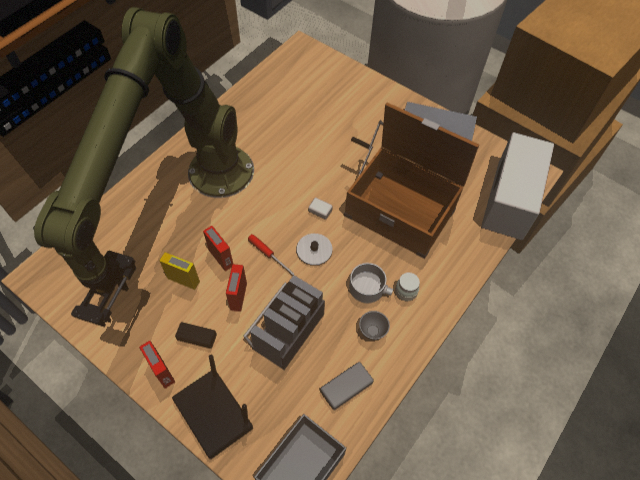

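View pics/top0.png

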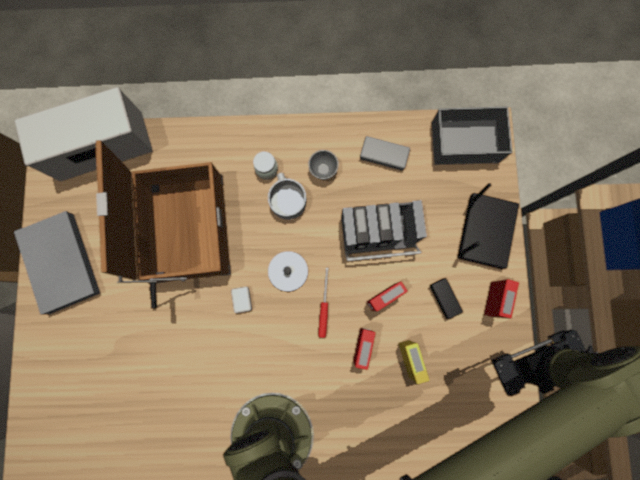

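The scene view shows the rack (290,320), chest (410,190), cover (315,248) and jbox (368,283). In the top view, the rack is at (385,230), the chest at (180,220), the cover at (288,271), the jbox at (288,198) and the knee knob at (154,293). Next I'll enlarge both.

```bash
cat > h.py <<'E'
from cell import env
import cv2,numpy as np
from scipy.spatial.transform import Rotation as Rn
def cam(n,save=None):
    c=env.read_camera(n)
    if save: cv2.imwrite(f"pics/{save}.png",c["pixels"]); np.savez(f"pics/{save}.npz",**c)
    return c
def load(s): return dict(np.load(f"pics/{s}.npz"))
def rays(c,uv):
    uv=np.atleast_2d(np.asarray(uv,float)); x=(uv[:,0]-c["cx"])/c["fx"]; y=(uv[:,1]-c["cy"])/c["fy"]
    return np.c_[x,y,np.ones(len(x))]
def w2(c,p): R=cv2.Rodrigues(c["rvec"])[0]; return (p-c["tvec"].ravel())@R
def dp(c,uv):  # by depth, pinhole
    uv=np.atleast_2d(uv); d=c["depth"][uv[:,1].astype(int),uv[:,0].astype(int)]
    return w2(c,rays(c,uv)*d[:,None])
def cloud(c):
    v,u=np.mgrid[0:480,0:640]; d=c["depth"]
    return w2(c,rays(c,np.c_[u.ravel(),v.ravel()])*d.ravel()[:,None]).reshape(480,640,3)
def atz(c,uv,z):
    C=w2(c,np.zeros((1,3)))[0]; P=w2(c,rays(c,uv)); D=P-C
    return C+D*((z-C[2])/D[:,2])[:,None]
def proj(c,P):
    P=np.atleast_2d(np.asarray(P,float)); 
    return cv2.projectPoints(P,c["rvec"],c["tvec"],np.array([[c["fx"],0,c["cx"]],[0,c["fy"],c["cy"]],[0,0,1]]),None)[0][:,0]
E
python3 - <<'E'
from h import *
t=cv2.imread("pics/top0.png"); s=cv2.imread("pics/scene0.png")
a=cv2.resize(t[190:280,330:440],None,fx=3.6,fy=3.6,interpolation=2)
b=cv2.resize(s[270:370,235:345],None,fx=3.6,fy=3.6,interpolation=2)
a=cv2.copyMakeBorder(a,0,b.shape[0]-a.shape[0],0,0,0)
cv2.imwrite("pics/rack0.png",np.hstack([a,b]))
a=cv2.resize(t[130:320,85:245],None,fx=2.5,fy=2.5,interpolation=2)
b=cv2.resize(s[95:255,335:485],None,fx=2.6,fy=2.6,interpolation=2)
H=max(a.shape[0],b.shape[0]);f=lambda m:cv2.copyMakeBorder(m,0,H-m.shape[0],0,0,0)
cv2.imwrite("pics/chest0.png",np.hstack([f(a),f(b)]))
E
```

```text
(no output)
```

View pics/rack0.png

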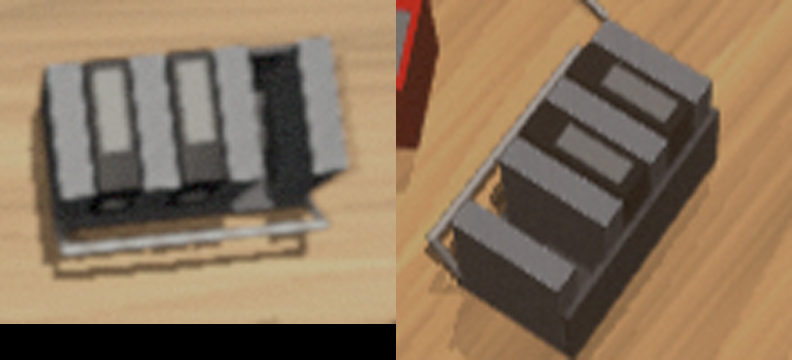

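View pics/chest0.png

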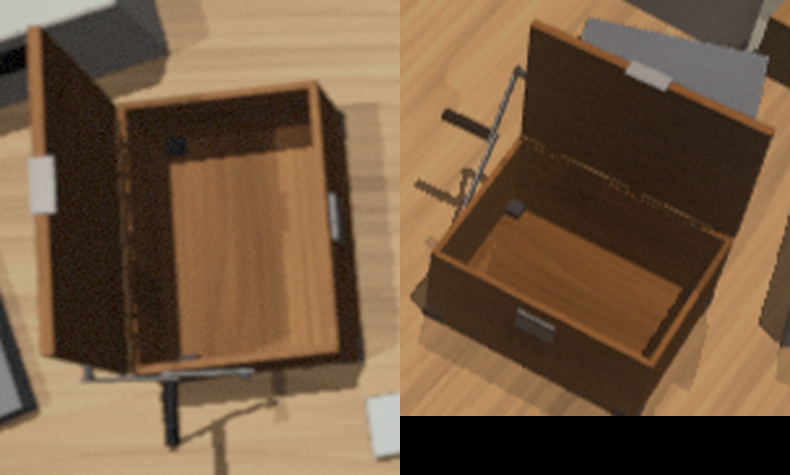

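The close-ups show two units, in the left (+62) and middle (0) pockets; the right pocket is empty. The stay pivot, knee and knob are on the chest's robot-facing end. Next I'll fit poses from the depth data.

```bash
python3 - <<'E'
from h import *
t=load("top0"); s=load("scene0"); ct,cs=cloud(t),cloud(s)
def rect(name,P):
    (c,sz,a)=cv2.minAreaRect((P[:,:2]*1000).astype(np.float32)); print(name,np.round(c,1),np.round(sz,1),round(a,2),len(P),"z",np.round(np.median(P[:,2]),4))
for n,c in(("top",ct),("scene",cs)):
    print(n)
    m=lambda x0,x1,y0,y1,z0,z1:c[(c[...,0]>x0)&(c[...,0]<x1)&(c[...,1]>y0)&(c[...,1]<y1)&(c[...,2]>z0)&(c[...,2]<z1)]
    rect("rack+units",m(.3,.8,-.5,-.15,.138,.16))
    rect("chest rim",m(.25,.9,.15,.6,.128,.141))
    rect("jbox rim",m(.55,.8,-.1,.1,.052,.066))
    rect("cover plate",m(.38,.57,-.1,.05,.006,.02))
    rect("cover knob",m(.38,.57,-.1,.05,.03,.05))
    P=m(.2,.4,.15,.6,.08,.5); rect("stay",P) if len(P)>5 else 0
    rect("jar",m(.7,.9,.0,.12,.03,.1)); rect("bowl",m(.6,.9,-.14,-.04,.03,.1)); rect("adapter",m(.3,.48,.03,.17,.015,.04))
for nm,uv in(("rimL-back",(138,168)),("rim corner NE",(211,167)),("rim SE",(221,270)),("rim SW",(140,277)),("knob end",(154,306)),("knob base",(152,283)),("lidtop N",(99,145)),("lidtop S",(104,272)),("stay piv",(185,279)),("stay up",(121,280)),("rackTopFL",(346,245)),("bowl",(323,165)),("driver tip",(327,268)),("cover knob",(288,271))):
    print(nm,np.round(dp(t,uv)[0],3))
E
```

```text
top
rack+units [ 569.8 -324.2] [100.8 211.1] 4.33 2396 z 0.1468
chest rim [667.5 302.8] [521.8 338.3] 39.33 1214 z 0.1339
jbox rim [710.5 -41.3] [201.2 103.2] 20.03 199 z 0.0591
cover plate [464.1 -41.7] [188.2 130.4] 26.32 1091 z 0.0123
cover knob [458.3 -56.1] [21.6 20.1] 43.91 55 z 0.0418
stay [379.9 269.2] [40.4 16.4] 3.24 112 z 0.1857
jar [770.   19.1] [36.9 63.3] 89.29 252 z 0.0687
bowl [705.7 -89.7] [184.9  99.1] 0.02 305 z 0.0492
adapter [408.3  96.5] [146.5  68.5] 33.21 474 z 0.0284
scene
rack+units [ 571.2 -323.6] [102.7 212.4] 4.58 2095 z 0.1467
chest rim [667.2 299.8] [518.4 339.3] 38.48 722 z 0.1342
jbox rim [711.1 -41.5] [200.2 107. ] 19.77 249 z 0.0596
cover plate [474.9 -27.3] [145.8 189.7] 89.01 754 z 0.0118
cover knob [460.1 -56.6] [19.1 28.5] 37.53 48 z 0.0414
stay [380.1 270. ] [39.6 21.5] 12.31 60 z 0.1854
jar [773.5  19.1] [38.1 68.9] 89.93 195 z 0.0683
bowl [708.5 -89.7] [ 99.3 188.1] 89.77 407 z 0.0454
adapter [414.6  83. ] [138.8  58. ] 8.78 326 z 0.0279
rimL-back [0.786 0.398 0.004]
rim corner NE [0.737 0.14  0.138]
rim SE [0.456 0.113 0.127]
rim SW [0.443 0.326 0.134]
knob end [0.365 0.266 0.186]
knob base [0.422 0.272 0.187]
lidtop N [0.722 0.334 0.357]
lidtop S [0.438 0.312 0.352]
stay piv [0.436 0.212 0.116]
stay up [0.427 0.317 0.26 ]
rackTopFL [ 0.519 -0.223  0.095]
bowl [ 0.779 -0.167  0.003]
driver tip [ 0.464 -0.17   0.013]
cover knob [ 0.456 -0.058  0.039]
```

```bash
python3 - <<'E'
from h import *
from scipy.optimize import least_squares
def sel(c,x0,x1,y0,y1,z0,z1): return c[(c[...,0]>x0)&(c[...,0]<x1)&(c[...,1]>y0)&(c[...,1]<y1)&(c[...,2]>z0)&(c[...,2]<z1)]
for n in("top0","scene0"):
    c=cloud(load(n)); P=sel(c,.42,.76,.1,.345,.130,.140)
    def f(p):
        cs,sn=np.cos(p[2]),np.sin(p[2]); d=P[:,:2]-p[:2]; l=np.abs(np.c_[d[:,0]*cs+d[:,1]*sn,-d[:,0]*sn+d[:,1]*cs])-[.146,.106]
        return np.where((l<0).all(1),-l.max(1),np.linalg.norm(np.maximum(l,0),axis=1)+0*l[:,0])
    r=least_squares(f,[.588,.225,.07],loss="soft_l1",f_scale=.003); print(n,"chest",np.round(r.x[:2],4),np.degrees(r.x[2]),len(P),np.median(np.abs(r.fun)))
    for nm,b,R in(("jbox",(.62,.74,-.12,-.0,.055,.064),None),("cover",(.39,.53,-.13,.02,.010,.018),None)):
        Q=sel(c,*b)
        if nm=="jbox":
            g=lambda p:np.hypot(Q[:,0]-p[0],Q[:,1]-p[1])-.053
            r=least_squares(g,Q[:,:2].mean(0),loss="soft_l1",f_scale=.002); print(nm,r.x,len(Q),np.median(np.abs(r.fun)))
        else:
            Q=Q[np.hypot(Q[:,0]-.459,Q[:,1]+.0563)<.068]; k=cv2.minEnclosingCircle((Q[:,:2]*1000).astype(np.float32)); print(nm,k,np.median(Q[:,2]))
    K=sel(c,.33,.42,.2,.34,.15,.25); print("knob",np.round(K.min(0),3),np.round(K.max(0),3),np.round(np.median(K,0),4))
    v=np.polyfit(K[:,0],K[:,1],1);print(v)
    S=sel(c,.42,.445,.15,.36,.1,.4);S=S[np.argsort(S[:,2])]; print(np.round(S[:: max(1,len(S)//14)],3).tolist())
    print("rack y/x edges", [np.round(np.percentile(sel(c,.5,.64,-.45,-.2,.143,.155)@np.array([[np.cos(.0768),-np.sin(.0768)],[np.sin(.0768),np.cos(.0768)],[0,0]]),q,axis=0),4) for q in(0.3,99.7)])
    U=sel(c,.5,.64,-.45,-.2,.1485,.156); print("unit tops",len(U),np.round(np.median(U,0),4))
E
```

```text
top0 chest [0.5943 0.2354] 4.995220858398497 1102 0.0023283314809970646
jbox [ 0.66779483 -0.05973922] 140 0.0011148988393718286
cover ((458.9060363769531, -55.66796875), 57.838951110839844) 0.012801249583288658
knob [0.36  0.26  0.175] [0.42  0.28  0.192] [0.3899 0.2675 0.1858]
[0.07226572 0.24009778]
[[0.441, 0.274, 0.102], [0.442, 0.262, 0.12], [0.44, 0.3, 0.131], [0.445, 0.31, 0.133], [0.439, 0.309, 0.137], [0.436, 0.331, 0.152], [0.44, 0.327, 0.173], [0.439, 0.327, 0.186], [0.443, 0.325, 0.202], [0.423, 0.294, 0.225], [0.425, 0.309, 0.247], [0.436, 0.325, 0.26], [0.441, 0.314, 0.288], [0.444, 0.309, 0.331], [0.442, 0.311, 0.354]]
rack y/x edges [array([ 0.493 , -0.4705]), array([ 0.5929, -0.2623])]
unit tops 797 [ 0.5658 -0.3091  0.1501]
scene0 chest [0.5956 0.2353] 4.868450130568321 644 0.0025512251894958676
jbox [ 0.66926117 -0.05959651] 121 0.0013837956332075074
cover ((458.416259765625, -53.45709991455078), 61.179256439208984) 0.01325170415929701
knob [0.361 0.257 0.172] [0.419 0.279 0.195] [0.3896 0.2669 0.185 ]
[0.08128929 0.23603413]
[[0.443, 0.33, 0.101], [0.432, 0.232, 0.125], [0.441, 0.328, 0.132], [0.442, 0.307, 0.138], [0.439, 0.333, 0.147], [0.432, 0.255, 0.164], [0.427, 0.27, 0.181], [0.428, 0.284, 0.188], [0.444, 0.326, 0.2], [0.439, 0.325, 0.216], [0.427, 0.312, 0.233], [0.425, 0.317, 0.251], [0.431, 0.322, 0.26], [0.443, 0.313, 0.302], [0.442, 0.309, 0.355]]
rack y/x edges [array([ 0.4948, -0.4713]), array([ 0.5952, -0.2622])]
unit tops 665 [ 0.5715 -0.3115  0.1507]
```

Poses from the fit:

| Item | Position (m) | Yaw |
|---|---|---|
| Rack | (.571, -.324) | 4.4° |
| Chest | (.595, .235) | 4.9° |
| Jbox | (.6685, -.0597) | – |
| Cover | (.459, -.0555) | – |
| Knob pinch point | ≈(.374, .2675, .178) | – |

I'll start with the middle unit.

```bash
cat >> h.py <<'E'
def plan(x,y,z,yaw=None):
    o=env.get_obs(); R=Rn.from_euler("xyz",o["tool_rot"],degrees=True)
    d=R.inv().apply(np.array([x,y,z])-o["tool_pos"])*100
    tw=0 if yaw is None else (o["tool_rot"][2]-yaw+180)%360-180
    print("dp",np.round(d,2),"twist",round(tw,1))
def loc(o,yaw,x,y):
    a=np.radians(yaw); return o[0]+x*np.cos(a)-y*np.sin(a),o[1]+x*np.sin(a)+y*np.cos(a)
RACK=(.571,-.324);RY=4.4;CH=(.595,.2353);CY=4.9
E
python3 -c "
from h import *
plan(*loc(RACK,RY,-.042,0),.2,RY)"
```

```text
dp [ 38.4  -15.99  -1.46] twist 15.8
```

```bash
python3 -m jog '[{"dp":[0,0,-5],"twist":0,"fingers":0},{"dp":[38.4,-16,-5],"twist":15.8,"fingers":0},{"dp":[38.4,-16,-5],"twist":15.8,"fingers":0},{"dp":[38.4,-16,-5],"twist":15.8,"fingers":0},{"dp":[38.4,-16,-5],"twist":15.8,"fingers":0},{"dp":[38.4,-16,-5],"twist":15.8,"fingers":0},{"dp":[38.4,-16,-5],"twist":15.8,"fingers":0},{"dp":[38.4,-16,-5],"twist":15.8,"fingers":0}]' 20; python3 - <<'E'
from h import *
plan(*loc(RACK,RY,-.042,0),.155,RY)
c=cam("wrist","w1"); print(c["fx"],c["cx"],c["cy"],c["rvec"],c["tvec"])
E
```

```text
time_s: 1.1
tool_pos: [0.5314, -0.3242, 0.2357]
tool_rot: [-179.9, -0.0, 4.6]
force: [0.0, -0.9, -0.7]
grip_width: 0.0149
grasp_force: 0.0
dp [-0.26  0.3   8.07] twist 0.2
371.64829954431775 325.345096560233 237.7412324290188 [-2.14720326  1.9846543   0.28029679] [-0.36412861  0.4368303   0.57749497]
```

View pics/w1.png

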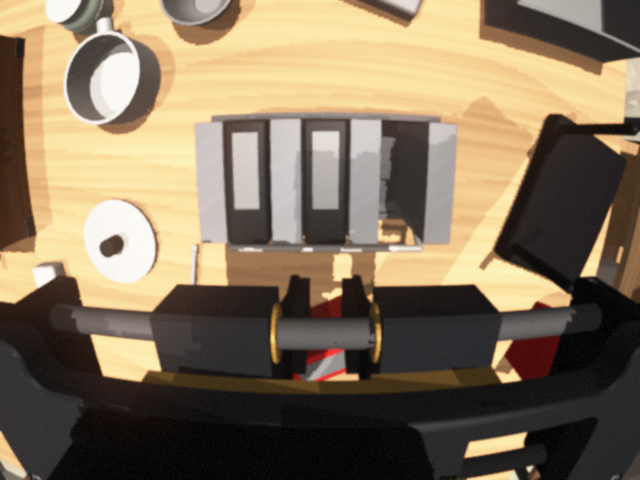

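The wrist view shows the fingers (322,280) lined up with the middle unit (326,180). I'll descend and tip it.

```bash
python3 -m jog '[{"dp":[-0.3,0.3,7],"twist":0.2,"fingers":0},{"dp":[-0.3,0.3,8],"twist":0.2,"fingers":0},{"dp":[-0.3,0.3,8.4],"twist":0.2,"fingers":0},{"dp":[-0.3,0.3,8.6],"twist":0.2,"fingers":0},{"dp":[-0.3,0.3,8.6],"twist":0.2,"fingers":0}]'; python3 -m jog '[{"dp":[-0.5,0,0.3],"twist":0,"fingers":0},{"dp":[-1,0,0.6],"twist":0,"fingers":0},{"dp":[-1.5,0,0.9],"twist":0,"fingers":0},{"dp":[-2,0,1.2],"twist":0,"fingers":0},{"dp":[-2.5,0,1.6],"twist":0,"fingers":0},{"dp":[-3,0,1.9],"twist":0,"fingers":0}]'
```

```text
time_s: 1.78
tool_pos: [0.5274, -0.3316, 0.152]
tool_rot: [179.9, -0.1, 4.1]
force: [-0.5, 0.2, 0.4]
grip_width: 0.0006
grasp_force: 0.0
time_s: 2.52
tool_pos: [0.4962, -0.3331, 0.1308]
tool_rot: [-180.0, 0.0, 4.2]
force: [-0.4, 0.8, 0.2]
grip_width: 0.0005
grasp_force: 0.0
```

```bash
python3 -m jog '[{"dp":[-2,0,-5],"twist":0,"fingers":0.7},{"dp":[-4,0,-9],"twist":0,"fingers":0.7},{"dp":[-4,0,-9],"twist":0,"fingers":0.7},{"dp":[-4,0,-9],"twist":0,"fingers":0.7}]'; python3 - <<'E'
from h import *
c=cam("top","t2"); s=cam("scene","s2")
a=cv2.resize(c["pixels"][190:290,330:440],None,fx=3.6,fy=3.6,interpolation=2)
b=cv2.resize(s["pixels"][270:370,235:345],None,fx=3.6,fy=3.6,interpolation=2)
cv2.imwrite("pics/rack2.png",np.hstack([a,b]))
C=cloud(s)
for n,cc in(("top",cloud(c)),("scene",C)):
    P=cc.reshape(-1,3); q=P[:,:2]-RACK; a=np.radians(RY); l=np.c_[q[:,0]*np.cos(a)+q[:,1]*np.sin(a),-q[:,0]*np.sin(a)+q[:,1]*np.cos(a),P[:,2]]
    for y0 in(0,.062):
        k=l[(abs(l[:,1]-y0)<.014)&(l[:,0]>-.12)&(l[:,0]<.06)&(l[:,2]>.03)&(l[:,2]<.2)]
        print(n,y0,[(b,np.round(np.median(k[abs(k[:,0]-b)<.006][:,2]),3)) for b in(-.1,-.09,-.08,-.07,-.06,-.05,-.04,-.02,0,.02) if (abs(k[:,0]-b)<.006).any()])
plan(*loc(RACK,RY,-.068,0),.20,RY)
E
```

```text
time_s: 3.02
tool_pos: [0.4566, -0.3357, 0.2206]
tool_rot: [-180.0, 0.0, 4.2]
force: [1.0, 0.4, -1.2]
grip_width: 0.0321
grasp_force: 0.0
top 0 [(-0.05, np.float64(0.15)), (-0.04, np.float64(0.149)), (-0.02, np.float64(0.151)), (0, np.float64(0.149)), (0.02, np.float64(0.151))]
top 0.062 [(-0.09, np.float64(0.063)), (-0.08, np.float64(0.065)), (-0.05, np.float64(0.113)), (-0.04, np.float64(0.15)), (-0.02, np.float64(0.15)), (0, np.float64(0.15)), (0.02, np.float64(0.149))]
scene 0 [(-0.08, np.float64(0.065)), (-0.07, np.float64(0.069)), (-0.05, np.float64(0.149)), (-0.04, np.float64(0.15)), (-0.02, np.float64(0.149)), (0, np.float64(0.15)), (0.02, np.float64(0.149))]
scene 0.062 [(-0.08, np.float64(0.064)), (-0.07, np.float64(0.066)), (-0.05, np.float64(0.148)), (-0.04, np.float64(0.148)), (-0.02, np.float64(0.15)), (0, np.float64(0.15)), (0.02, np.float64(0.151))]
dp [ 4.71 -0.25  1.95] twist -0.2
```

View pics/rack2.png

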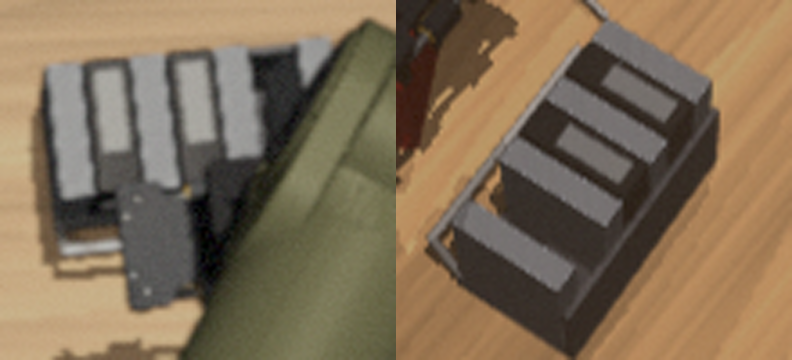

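The unit is still upright, so the fingertip slid off. I'll press straight down further back first.

```bash
python3 -c "
from h import *
plan(*loc(RACK,RY,-.036,0),.156,RY)"
```

```text
dp [ 7.92 -0.25  6.34] twist -0.2
```

```bash
python3 -m jog '[{"dp":[4,-0.2,0],"twist":-0.2,"fingers":0},{"dp":[7.9,-0.2,0],"twist":-0.2,"fingers":0},{"dp":[7.9,-0.2,3],"twist":-0.2,"fingers":0},{"dp":[7.9,-0.2,5.5],"twist":-0.2,"fingers":0},{"dp":[7.9,-0.2,6.3],"twist":-0.2,"fingers":0},{"dp":[7.9,-0.2,6.8],"twist":-0.2,"fingers":0},{"dp":[7.9,-0.2,6.9],"twist":-0.2,"fingers":0},{"dp":[7.9,-0.2,7.0],"twist":-0.2,"fingers":0}]'; python3 -m jog '[{"dp":[0,0,0.15],"twist":0,"fingers":0},{"dp":[0,0,0.3],"twist":0,"fingers":0},{"dp":[0,0,0.3],"twist":0,"fingers":0}]'
```

```text
time_s: 4.12
tool_pos: [0.5359, -0.3286, 0.1521]
tool_rot: [179.9, -0.1, 4.4]
force: [-0.7, 0.1, -0.4]
grip_width: 0.0001
grasp_force: 0.0
time_s: 4.5
tool_pos: [0.5353, -0.3282, 0.1481]
tool_rot: [180.0, 0.0, 4.4]
force: [0.8, 0.0, -0.2]
grip_width: 0.0001
grasp_force: 0.0
```

```bash
python3 -m jog '[{"dp":[-0.2,0,0.2],"twist":0,"fingers":0},{"dp":[-0.4,0,0.4],"twist":0,"fingers":0},{"dp":[-0.4,0,0.4],"twist":0,"fingers":0}]'; python3 -m jog '[{"dp":[-0.5,0,0.2],"twist":0,"fingers":0},{"dp":[-1.0,0,0.4],"twist":0,"fingers":0},{"dp":[-1.5,0,0.6],"twist":0,"fingers":0},{"dp":[-2,0,0.8],"twist":0,"fingers":0},{"dp":[-2.5,0,1.0],"twist":0,"fingers":0}]'; python3 - <<'E'
from h import *
for n in("scene",):
    cc=cloud(cam(n))
    P=cc.reshape(-1,3); q=P[:,:2]-RACK; a=np.radians(RY); l=np.c_[q[:,0]*np.cos(a)+q[:,1]*np.sin(a),-q[:,0]*np.sin(a)+q[:,1]*np.cos(a),P[:,2]]
    for y0 in(0,.062):
        k=l[(abs(l[:,1]-y0)<.014)&(l[:,0]>-.12)&(l[:,0]<.06)&(l[:,2]>.03)&(l[:,2]<.2)]
        print(n,y0,[(b,np.round(np.median(k[abs(k[:,0]-b)<.006][:,2]),3)) for b in(-.1,-.09,-.08,-.07,-.06,-.05,-.04,-.02,0,.02) if (abs(k[:,0]-b)<.006).any()])
E
```

```text
time_s: 4.88
tool_pos: [0.531, -0.3286, 0.1439]
tool_rot: [-180.0, 0.0, 4.3]
force: [-0.3, 0.1, 0.0]
grip_width: 0.0003
grasp_force: 0.0
time_s: 5.5
tool_pos: [0.5061, -0.3305, 0.1341]
tool_rot: [180.0, 0.0, 4.4]
force: [0.0, 0.5, -0.1]
grip_width: 0.0003
grasp_force: 0.0
scene 0 [(-0.09, np.float64(0.059)), (-0.08, np.float64(0.065)), (-0.07, np.float64(0.066)), (-0.06, np.float64(0.171)), (-0.05, np.float64(0.148)), (-0.04, np.float64(0.15)), (-0.02, np.float64(0.149)), (0, np.float64(0.15)), (0.02, np.float64(0.15))]
scene 0.062 [(-0.08, np.float64(0.065)), (-0.05, np.float64(0.149)), (-0.04, np.float64(0.15)), (-0.02, np.float64(0.149)), (0, np.float64(0.15)), (0.02, np.float64(0.149))]
```

```bash
python3 - <<'E'
from h import *
c=cam("wrist","w3"); s=cam("scene","s3")
a=cv2.resize(c["pixels"][100:320,170:480],(620,440))
b=cv2.resize(s["pixels"][270:370,235:345],(160,146))
cv2.imwrite("pics/v3.png",a)
E
```

```text
(no output)
```

View pics/v3.png

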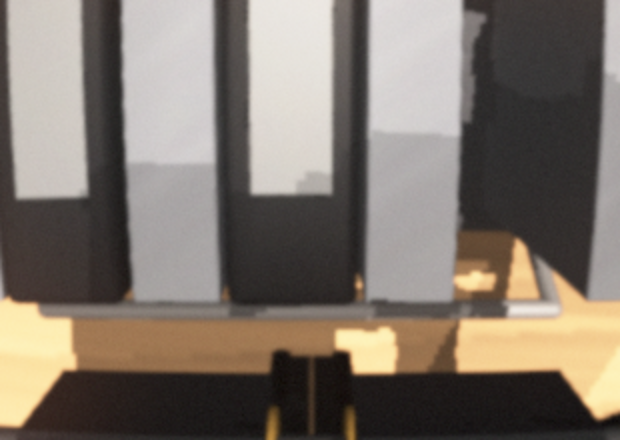

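```bash
cat >> h.py <<'E'
def fproj(c,P):
    K=np.array([[c["fx"],0,c["cx"]],[0,c["fy"],c["cy"]],[0,0,1]])
    return cv2.fisheye.projectPoints(np.atleast_2d(np.asarray(P,float))[:,None],c["rvec"],c["tvec"],K,np.zeros(4))[0][:,0]
E
python3 - <<'E'
from h import *
c=load("w3"); o=env.get_obs(); print(o["tool_pos"],o["tool_rot"],o["qpos"])
print("tcp",fproj(c,o["tool_pos"]))
for l in((-.05,0,.15),(.05,0,.15),(-.05,.062,.15),(-.08,0,.062)): print(l,fproj(c,[*loc(RACK,RY,*l[:2]),l[2]]))
R=cv2.Rodrigues(c["rvec"])[0]; print("campos",-R.T@c["tvec"].ravel())
# wrist depth cloud
print("depth at finger",c["depth"][280:300:5,326], "unit",c["depth"][200:250:10,326])
E
```

```text
[ 0.50610964 -0.33061717  0.13407472] [1.79992827e+02 1.03502645e-02 4.33191458e+00] [ 44.32622371  15.41460539 -16.25084362  93.4568486    4.50379171
  71.77427351 -58.44902067]
tcp [[326.15173864 266.5239442 ]]
(-0.05, 0, 0.15) [[323.02314283 249.71670803]]
(0.05, 0, 0.15) [[322.33469823  50.99314143]]
(-0.05, 0.062, 0.15) [[206.83981484 249.59688507]]
(-0.08, 0, 0.062) [[323.85570223 251.60723785]]
campos [ 0.58001255 -0.32461478  0.33212792]
depth at finger [0.17001604 0.16548166 0.16065533 0.15492411] unit [0.18518661 0.18535055 0.18700208 0.1886958  0.19016457]
```

```bash
cat >> h.py <<'E'
def fdp(c,uv):
    uv=np.atleast_2d(np.asarray(uv,float)); d=c["depth"][uv[:,1].astype(int),uv[:,0].astype(int)]
    x=(uv[:,0]-c["cx"])/c["fx"]; y=(uv[:,1]-c["cy"])/c["fy"]; r=np.hypot(x,y)+1e-9
    return w2(c,np.c_[x/r*np.tan(r),y/r*np.tan(r),np.ones(len(r))]*d[:,None])
E
python3 - <<'E'
from h import *
c=load("w3"); o=env.get_obs()
for v in range(262,300,3): print(v,np.round(fdp(c,[(316,v),(334,v),(322,v)]),3).tolist())
E
```

```text
262 [[0.46, -0.325, -0.001], [0.461, -0.342, -0.001], [0.461, -0.33, 0.002]]
265 [[0.457, -0.325, -0.0], [0.458, -0.342, -0.0], [0.457, -0.331, -0.001]]
268 [[0.454, -0.325, -0.001], [0.455, -0.342, 0.001], [0.455, -0.331, 0.001]]
271 [[0.451, -0.325, -0.001], [0.453, -0.342, 0.001], [0.452, -0.331, 0.001]]
274 [[0.448, -0.326, 0.001], [0.449, -0.343, -0.0], [0.448, -0.331, 0.0]]
277 [[0.445, -0.326, 0.0], [0.446, -0.343, 0.001], [0.58, -0.325, 0.332]]
280 [[0.514, -0.325, 0.173], [0.514, -0.334, 0.172], [0.514, -0.328, 0.173]]
283 [[0.514, -0.325, 0.177], [0.515, -0.333, 0.177], [0.514, -0.328, 0.177]]
286 [[0.514, -0.325, 0.181], [0.515, -0.333, 0.181], [0.514, -0.328, 0.18]]
289 [[0.514, -0.325, 0.184], [0.514, -0.333, 0.184], [0.513, -0.328, 0.182]]
292 [[0.514, -0.326, 0.187], [0.514, -0.333, 0.187], [0.514, -0.328, 0.187]]
295 [[0.514, -0.326, 0.19], [0.515, -0.333, 0.191], [0.514, -0.328, 0.19]]
298 [[0.513, -0.326, 0.191], [0.514, -0.333, 0.193], [0.514, -0.328, 0.192]]
```

```bash
python3 -m jog '[{"dp":[0,0,-5],"twist":0,"fingers":1},{"dp":[0,0,-10],"twist":0,"fingers":1},{"dp":[0,0,-10],"twist":0,"fingers":1},{"dp":[0,0,-10],"twist":0,"fingers":1},{"dp":[0,0,-10],"twist":0,"fingers":1},{"dp":[0,0,-10],"twist":0,"fingers":1}]'; python3 - <<'E'
from h import *
def lo(o,c):
    v,u=np.mgrid[150:400,100:560]; P=fdp(c,np.c_[u.ravel(),v.ravel()]); R=Rn.from_euler("xyz",o["tool_rot"],degrees=True)
    L=R.inv().apply(P-o["tool_pos"]); return L
o=env.get_obs(); c=cam("wrist","w4"); L=lo(o,c)
m=(abs(L[:,0])<.015)&(abs(L[:,1])<.065)&(L[:,2]>-.07)&(L[:,2]<.02)
k=L[m]
print(len(k)); 
for y in np.arange(-.065,.066,.005):
    q=k[abs(k[:,1]-y)<.0025]
    if len(q)>3: print(round(y,3),len(q),np.round(q[:,2].max(),3),np.round(np.median(q[:,0]),3))
cv2.imwrite("pics/w4c.png",c["pixels"][180:420,120:540])
E
```

```text
time_s: 6.4
tool_pos: [0.5059, -0.3302, 0.2328]
tool_rot: [-179.9, 0.1, 4.4]
force: [0.1, 0.1, -0.4]
grip_width: 0.0523
grasp_force: 0.0
2109
-0.035 263 -0.036 0.01
-0.03 441 -0.035 0.009
-0.025 350 -0.035 0.004
0.025 447 -0.036 0.005
0.03 426 -0.035 0.009
0.035 181 -0.036 0.01
```

View pics/w4c.png

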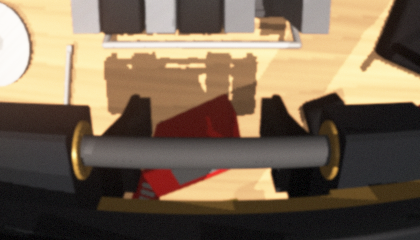

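The wrist depth puts the real fingertips about 35 mm above the reported TCP, which explains the missed contact. I'll check that by pressing lower.

```bash
python3 -c "
from h import *
plan(*loc(RACK,RY,-.040,0),.121,RY)"
```

```text
dp [ 2.54 -0.11 11.2 ] twist -0.0
```

```bash
python3 -m jog '[{"dp":[2.5,-0.1,3],"twist":0,"fingers":0},{"dp":[2.5,-0.1,7],"twist":0,"fingers":0},{"dp":[2.5,-0.1,9],"twist":0,"fingers":0},{"dp":[2.5,-0.1,10],"twist":0,"fingers":0},{"dp":[2.5,-0.1,10.6],"twist":0,"fingers":0},{"dp":[2.5,-0.1,11],"twist":0,"fingers":0},{"dp":[2.5,-0.1,11.2],"twist":0,"fingers":0},{"dp":[2.5,-0.1,11.3],"twist":0,"fingers":0}]';python3 -m jog '[{"dp":[-0.1,0,0.2],"twist":0,"fingers":0},{"dp":[-0.2,0,0.4],"twist":0,"fingers":0},{"dp":[-0.4,0,0.6],"twist":0,"fingers":0}]'; python3 -m jog '[{"dp":[-0.2,0,0.2],"twist":0,"fingers":0},{"dp":[-0.4,0,0.3],"twist":0,"fingers":0},{"dp":[-0.8,0,0.5],"twist":0,"fingers":0}]'
```

```text
time_s: 7.45
tool_pos: [0.5316, -0.3278, 0.1216]
tool_rot: [180.0, -0.0, 4.4]
force: [-0.3, -0.9, 0.2]
grip_width: 0.0012
grasp_force: 0.0
time_s: 7.82
tool_pos: [0.5272, -0.3279, 0.115]
tool_rot: [180.0, 0.0, 4.4]
force: [-0.0, 0.4, 0.1]
grip_width: 0.0001
grasp_force: 0.0
time_s: 8.2
tool_pos: [0.5199, -0.3293, 0.1121]
tool_rot: [179.9, -0.1, 4.3]
force: [-3.7, 1.1, 10.2]
grip_width: 0.0001
grasp_force: 5.0
```

```bash
python3 -m jog '[{"dp":[-0.3,0,-0.1],"twist":0,"fingers":0},{"dp":[-0.6,0,-0.1],"twist":0,"fingers":0}]'; python3 - <<'E'
from h import *
c=cam("wrist","w5"); cv2.imwrite("pics/v5.png",cv2.resize(c["pixels"][90:330,170:480],None,fx=2,fy=2))
E
```

```text
time_s: 8.45
tool_pos: [0.5132, -0.3289, 0.111]
tool_rot: [180.0, -0.0, 4.4]
force: [-0.1, -0.1, 0.0]
grip_width: 0.0001
grasp_force: 0.0
```

View pics/v5.png

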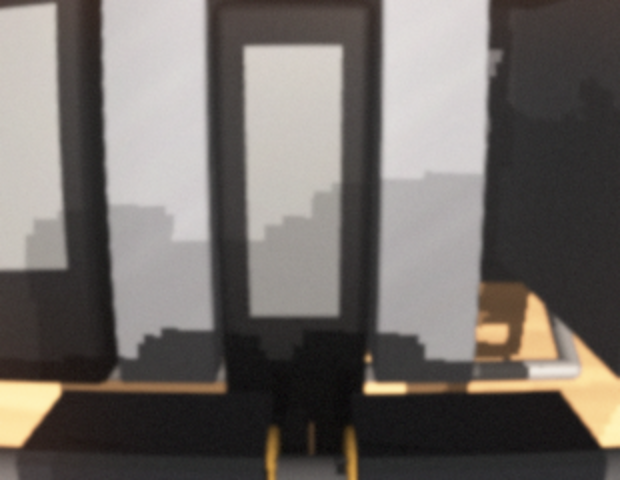

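The unit's top has swung forward and the force has dropped to zero, so it tipped and fell onto its stop. The offset is confirmed. Now I'll rise, open and measure the lean.

```bash
cat >> h.py <<'E'
OFF=.0355   # real fingertips this far above reported TCP
def pt(x,y,ztip,yaw=None): plan(x,y,ztip-OFF,yaw)
def prof(c,y0=0,fish=True):
    if fish:
        v,u=np.mgrid[0:400:2,100:560:2]; P=fdp(c,np.c_[u.ravel(),v.ravel()])
    else: P=cloud(c).reshape(-1,3)
    q=P[:,:2]-RACK; a=np.radians(RY); l=np.c_[q[:,0]*np.cos(a)+q[:,1]*np.sin(a),-q[:,0]*np.sin(a)+q[:,1]*np.cos(a),P[:,2]]
    k=l[(abs(l[:,1]-y0)<.014)&(abs(l[:,0])<.15)&(l[:,2]>.03)&(l[:,2]<.2)]
    print(y0,[(round(b,3),float(np.round(np.median(k[abs(k[:,0]-b)<.004][:,2]),3))) for b in np.arange(-.12,.03,.01) if (abs(k[:,0]-b)<.004).any()])
E
python3 -m jog '[{"dp":[0,0,-5],"twist":0,"fingers":0.7},{"dp":[-1.5,0,-9],"twist":0,"fingers":0.7},{"dp":[-1.5,0,-9],"twist":0,"fingers":0.7},{"dp":[-1.5,0,-9],"twist":0,"fingers":0.7}]'; python3 - <<'E'
from h import *
prof(cam("wrist")); prof(cam("scene"),fish=False)
pt(*loc(RACK,RY,-.072,0),.098,RY)
E
```

```text
time_s: 9.0
tool_pos: [0.4981, -0.3298, 0.2003]
tool_rot: [-180.0, 0.0, 4.4]
force: [0.7, 0.7, -0.8]
grip_width: 0.0324
grasp_force: 0.0
0 [(np.float64(-0.08), 0.066), (np.float64(-0.05), 0.149), (np.float64(-0.04), 0.149), (np.float64(-0.03), 0.15), (np.float64(-0.02), 0.15), (np.float64(-0.01), 0.15), (np.float64(-0.0), 0.15), (np.float64(0.01), 0.151), (np.float64(0.02), 0.151)]
0 [(np.float64(-0.08), 0.065), (np.float64(-0.05), 0.148), (np.float64(-0.04), 0.149), (np.float64(-0.03), 0.149), (np.float64(-0.02), 0.15), (np.float64(-0.01), 0.149), (np.float64(-0.0), 0.151), (np.float64(0.01), 0.15), (np.float64(0.02), 0.15)]
dp [ 0.17  0.05 13.68] twist -0.0
```

It fell back upright because the push was too short. This time I'll press down slightly further back, then drag forward along the arc of the top edge.

```bash
python3 -c "
from h import *
pt(*loc(RACK,RY,-.038,0),.154,RY)"
```

```text
dp [3.56 0.04 8.07] twist -0.0
```

```bash
python3 -m jog '[{"dp":[3.6,0,1],"twist":0,"fingers":0},{"dp":[3.6,0,4],"twist":0,"fingers":0},{"dp":[3.6,0,6.5],"twist":0,"fingers":0},{"dp":[3.6,0,7.6],"twist":0,"fingers":0},{"dp":[3.6,0,8.2],"twist":0,"fingers":0},{"dp":[3.6,0,8.5],"twist":0,"fingers":0},{"dp":[3.5,0,8.7],"twist":0,"fingers":0},{"dp":[3.4,0,8.8],"twist":0,"fingers":0}]';python3 -m jog '[{"dp":[-0.5,0,0.15],"twist":0,"fingers":0},{"dp":[-1.1,0,0.3],"twist":0,"fingers":0},{"dp":[-1.7,0,0.5],"twist":0,"fingers":0},{"dp":[-2.3,0,0.7],"twist":0,"fingers":0},{"dp":[-2.8,0,0.9],"twist":0,"fingers":0},{"dp":[-3.3,0,1.2],"twist":0,"fingers":0},{"dp":[-3.6,0,1.4],"twist":0,"fingers":0}]'; python3 -c "
from h import *
prof(cam('scene'),fish=False)"
```

```text
time_s: 10.1
tool_pos: [0.5325, -0.3279, 0.114]
tool_rot: [179.9, -0.0, 4.4]
force: [-0.7, 0.5, 3.3]
grip_width: 0.0006
grasp_force: 1.6
time_s: 10.98
tool_pos: [0.4947, -0.3319, 0.1008]
tool_rot: [179.9, 0.1, 4.3]
force: [-6.5, -0.7, 10.3]
grip_width: 0.0004
grasp_force: 5.6
0 [(np.float64(-0.08), 0.067), (np.float64(-0.06), 0.139), (np.float64(-0.05), 0.142), (np.float64(-0.04), 0.147), (np.float64(-0.03), 0.149), (np.float64(-0.02), 0.153), (np.float64(-0.01), 0.158), (np.float64(-0.0), 0.159), (np.float64(0.01), 0.152), (np.float64(0.02), 0.124)]
```

```bash
python3 -m jog '[{"dp":[0,0,-3],"twist":0,"fingers":0.7},{"dp":[0,0,-7],"twist":0,"fingers":0.7},{"dp":[0,0,-7],"twist":0,"fingers":0.7},{"dp":[0,0,-7],"twist":0,"fingers":0.7},{"dp":[0,0,-7],"twist":0,"fingers":0.7}]'; python3 - <<'E'
from h import *
prof(cam("wrist")); prof(cam("scene"),fish=False)
pt(*loc(RACK,RY,-.072,0),.098,RY)
E
```

```text
time_s: 11.65
tool_pos: [0.4954, -0.3298, 0.1676]
tool_rot: [-179.9, 0.1, 4.3]
force: [-0.3, 0.5, -0.4]
grip_width: 0.0423
grasp_force: 0.0
0 [(np.float64(-0.1), 0.122), (np.float64(-0.09), 0.126), (np.float64(-0.08), 0.131), (np.float64(-0.07), 0.136), (np.float64(-0.06), 0.14), (np.float64(-0.05), 0.145), (np.float64(-0.04), 0.15), (np.float64(-0.03), 0.154), (np.float64(-0.02), 0.159), (np.float64(-0.01), 0.162), (np.float64(-0.0), 0.145), (np.float64(0.01), 0.123), (np.float64(0.02), 0.1)]
0 [(np.float64(-0.09), 0.123), (np.float64(-0.08), 0.129), (np.float64(-0.07), 0.133), (np.float64(-0.06), 0.139), (np.float64(-0.05), 0.144), (np.float64(-0.04), 0.148), (np.float64(-0.03), 0.153), (np.float64(-0.02), 0.159), (np.float64(-0.01), 0.16), (np.float64(-0.0), 0.149), (np.float64(0.01), 0.126), (np.float64(0.02), 0.105)]
dp [3.700e-01 1.000e-02 1.053e+01] twist -0.0
```

The unit is now leaning out as expected, with its top edge at x=-.10 and z=.122. Now I'll grip it.

```bash
python3 -m jog '[{"dp":[0.2,0,0],"twist":0,"fingers":0.7},{"dp":[0.2,0,2],"twist":0,"fingers":0.7},{"dp":[0.2,0,6],"twist":0,"fingers":0.7},{"dp":[0.2,0,9.5],"twist":0,"fingers":0.7},{"dp":[0.2,0,10.4],"twist":0,"fingers":0.7},{"dp":[0.2,0,10.4],"twist":0,"fingers":0},{"dp":[0.2,0,10.4],"twist":0,"fingers":0},{"dp":[0.2,0,10.4],"twist":0,"fingers":0}]' 25; python3 -m jog '[{"dp":[0,0,0],"twist":0,"fingers":0},{"dp":[0,0,0],"twist":0,"fingers":0},{"dp":[0,0,0],"twist":0,"fingers":0},{"dp":[0,0,-1],"twist":0,"fingers":0},{"dp":[0,0,-2],"twist":0,"fingers":0},{"dp":[0,0,-3],"twist":0,"fingers":0}]'
```

```text
time_s: 12.75
tool_pos: [0.4993, -0.3305, 0.0667]
tool_rot: [179.9, -0.1, 4.4]
force: [-2.1, 3.8, 1.9]
grip_width: 0.039
grasp_force: 1.9
time_s: 13.5
tool_pos: [0.4981, -0.3291, 0.0952]
tool_rot: [-179.9, 0.1, 4.4]
force: [-0.2, 3.5, -4.2]
grip_width: 0.0343
grasp_force: 24.7
```

```bash
python3 -m jog '[{"dp":[0,0,-4],"twist":0,"fingers":0},{"dp":[0,0,-9],"twist":0,"fingers":0},{"dp":[0,0,-14],"twist":0,"fingers":0},{"dp":[0,0,-18],"twist":0,"fingers":0},{"dp":[0,0,-18],"twist":0,"fingers":0}]'; python3 - <<'E'
from h import *
o=env.get_obs(); c=cam("wrist","w6"); v,u=np.mgrid[0:330:2,150:500:2]; P=fdp(c,np.c_[u.ravel(),v.ravel()])
L=Rn.from_euler("xyz",o["tool_rot"],degrees=True).inv().apply(P-o["tool_pos"]); k=L[(abs(L[:,1])<.014)&(L[:,0]>-.06)&(L[:,0]<.2)&(L[:,2]<.13)&(L[:,2]>-.12)]
print([(round(b,2),float(np.round(np.median(k[abs(k[:,0]-b)<.004][:,2]+OFF),3))) for b in np.arange(-.03,.15,.01) if (abs(k[:,0]-b)<.004).any()])
pt(*loc(CH,CY,.07,-.05),.30,CY+90)
E
```

```text
time_s: 14.12
tool_pos: [0.5004, -0.3325, 0.2805]
tool_rot: [179.6, -0.4, 4.3]
force: [-0.4, -0.7, -2.2]
grip_width: 0.034
grasp_force: 24.9
[(np.float64(0.01), -0.037), (np.float64(0.02), -0.041), (np.float64(0.03), -0.045), (np.float64(0.04), -0.049), (np.float64(0.05), -0.053), (np.float64(0.06), -0.057), (np.float64(0.07), -0.05), (np.float64(0.08), -0.026), (np.float64(0.09), -0.001), (np.float64(0.1), 0.023), (np.float64(0.11), 0.044)]
dp [ 20.85 -50.9    1.15] twist -90.6
```

```bash
python3 -m jog '[{"dp":[2.5,-6,0],"twist":-10,"fingers":0},{"dp":[5,-12,0],"twist":-20,"fingers":0},{"dp":[7.5,-18,0],"twist":-30,"fingers":0},{"dp":[10,-24,0],"twist":-40,"fingers":0},{"dp":[12.5,-30,0],"twist":-50,"fingers":0},{"dp":[15,-36,0],"twist":-60,"fingers":0},{"dp":[17.5,-42,0],"twist":-70,"fingers":0},{"dp":[20,-48,0],"twist":-80,"fingers":0}]'; python3 -c "
from h import *
pt(*loc(CH,CY,.07,-.05),.30,CY+90)"
```

```text
time_s: 15.18
tool_pos: [0.6554, 0.1453, 0.2731]
tool_rot: [-179.9, 0.1, 84.6]
force: [1.5, 0.3, -1.5]
grip_width: 0.0342
grasp_force: 25.0
dp [4.72 0.92 0.85] twist -10.3
```

```bash
python3 -m jog '[{"dp":[4.6,0.9,0],"twist":-10.3,"fingers":0},{"dp":[4.6,0.9,0],"twist":-10.3,"fingers":0},{"dp":[4.6,0.9,2],"twist":-10.3,"fingers":0},{"dp":[4.6,0.9,2],"twist":-10.3,"fingers":0}]'; python3 - <<'E'
from h import *
pt(*loc(CH,CY,.07,-.05),.100,CY+90)
s=cam("scene","s7"); t=cam("top","t7")
a=cv2.resize(s["pixels"][60:260,330:490],(384,480)); b=cv2.resize(t["pixels"][130:320,85:275],(480,480)); cv2.imwrite("pics/v7.png",np.hstack([a,b])[:, :800])
E
```

```text
time_s: 15.68
tool_pos: [0.6677, 0.1872, 0.2518]
tool_rot: [-179.7, 0.2, 94.5]
force: [0.1, -0.6, -3.2]
grip_width: 0.0338
grasp_force: 25.0
dp [ 0.47  0.25 18.72] twist -0.4
```

View pics/v7.png

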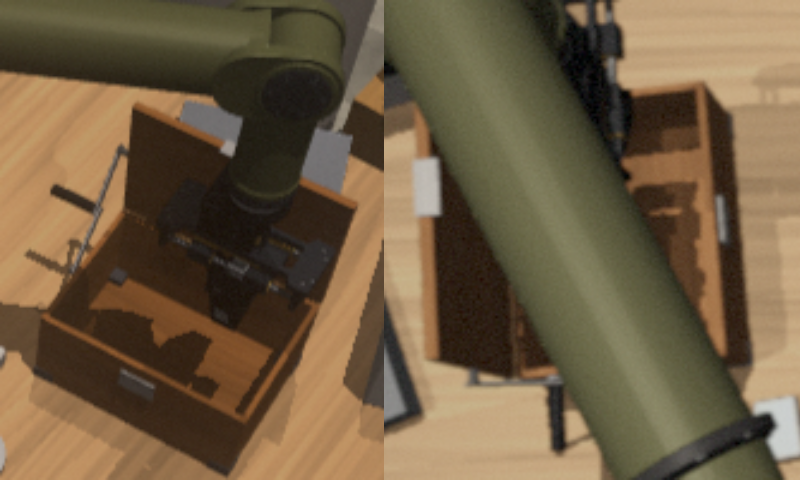

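```bash
python3 - <<'E'
from h import *
C=cloud(load("t7")); 
for y in(.12,.16,.2,.24,.28,.32,.36):
    r=[]
    for x in np.arange(.2,.8,.06):
        k=C[(abs(C[...,0]-x)<.015)&(abs(C[...,1]-y)<.015)]
        r.append(round(float(np.median(k[:,2])),2) if len(k) else None)
    print(y,r)
E
```

```text
0.12 [None, None, None, None, 0.0, 0.69, 0.7, 0.68, 0.05, -0.0, -0.0]
0.16 [None, None, None, None, None, 0.01, 0.69, 0.7, 0.56, 0.38, -0.0]
0.2 [-0.0, None, None, None, None, None, 0.01, 0.7, 0.69, 0.1, -0.0]
0.24 [-0.0, -0.0, None, None, None, None, None, 0.01, 0.01, 0.02, -0.0]
0.28 [-0.0, -0.0, -0.0, 0.19, 0.19, None, None, None, None, None, 0.0]
0.32 [-0.0, -0.0, -0.0, -0.0, 0.25, 0.27, 0.31, 0.35, None, None, None]
0.36 [-0.0, -0.0, -0.0, -0.0, -0.0, None, None, None, None, None, None]
```

The forearm is high and well away from the lid, and the unit hangs over the open chest. I'll lower it.

```bash
python3 -m jog '[{"dp":[0.4,0.2,4],"twist":-0.3,"fingers":0},{"dp":[0.4,0.2,8],"twist":-0.3,"fingers":0},{"dp":[0.4,0.2,12],"twist":-0.3,"fingers":0},{"dp":[0.4,0.2,15],"twist":-0.3,"fingers":0},{"dp":[0.4,0.2,17],"twist":-0.3,"fingers":0},{"dp":[0.4,0.2,18],"twist":-0.3,"fingers":0},{"dp":[0.4,0.2,18],"twist":-0.3,"fingers":0}]'; python3 -m jog '[{"dp":[0,0,0.4],"twist":0,"fingers":0},{"dp":[0,0,0.8],"twist":0,"fingers":0},{"dp":[0,0,0.8],"twist":0,"fingers":0}]'
```

```text
time_s: 16.65
tool_pos: [0.6705, 0.1937, 0.0754]
tool_rot: [180.0, 0.0, 94.9]
force: [1.1, -0.3, -2.1]
grip_width: 0.0339
grasp_force: 25.0
time_s: 17.02
tool_pos: [0.6702, 0.1937, 0.0671]
tool_rot: [-180.0, 0.0, 95.0]
force: [-0.0, -0.4, -3.0]
grip_width: 0.0337
grasp_force: 25.0
```

```bash
python3 -m jog '[{"dp":[0,0,0.3],"twist":0,"fingers":0},{"dp":[0,0,0.6],"twist":0,"fingers":0},{"dp":[0,0,0.6],"twist":0,"fingers":0}]';python3 -m jog '[{"dp":[0,0,0.15],"twist":0,"fingers":0},{"dp":[0,0,0.3],"twist":0,"fingers":0},{"dp":[0,0,0.3],"twist":0,"fingers":0}]'
```

```text
time_s: 17.4
tool_pos: [0.6705, 0.1939, 0.0623]
tool_rot: [180.0, 0.0, 95.0]
force: [-1.1, -1.3, 3.6]
grip_width: 0.0338
grasp_force: 25.0
time_s: 17.77
tool_pos: [0.6707, 0.1939, 0.062]
tool_rot: [179.9, 0.0, 94.9]
force: [-5.7, -3.6, 15.7]
grip_width: 0.0343
grasp_force: 25.1
```

Touched the floor. I'll back off, reduce the grip so the unit rocks upright, then open.

```bash
python3 -m jog '[{"dp":[0,0,-0.3],"twist":0,"fingers":0},{"dp":[0,0,-0.3],"twist":0,"fingers":0},{"dp":[0,0,-0.3],"twist":0,"fingers":0}]' 4; python3 -m jog '[{"dp":[0,0,-0.3],"twist":0,"fingers":0.42},{"dp":[0,0,-0.3],"twist":0,"fingers":0.42},{"dp":[0,0,-0.3],"twist":0,"fingers":0.5},{"dp":[0,0,-0.3],"twist":0,"fingers":0.55},{"dp":[0,0,-0.3],"twist":0,"fingers":0.55}]';python3 -m jog '[{"dp":[0,0,-3],"twist":0,"fingers":0.6},{"dp":[0,0,-8],"twist":0,"fingers":0.6},{"dp":[0,0,-14],"twist":0,"fingers":0.6},{"dp":[0,0,-20],"twist":0,"fingers":0.6},{"dp":[0,0,-20],"twist":0,"fingers":0.6}]'; python3 - <<'E'
from h import *
c=cam("wrist","w8"); cv2.imwrite("pics/w8.png",c["pixels"])
v,u=np.mgrid[0:400:2,0:640:2]; P=fdp(c,np.c_[u.ravel(),v.ravel()]); k=P[(P[:,2]>.1)&(P[:,2]<.145)&(abs(P[:,0]-.67)<.05)&(P[:,1]<.29)&(P[:,1]>.16)]
print(len(k),cv2.minAreaRect((k[:,:2]*1000).astype(np.float32)),np.percentile(k[:,2],[5,50,95]))
E
```

```text
time_s: 18.15
tool_pos: [0.6709, 0.1941, 0.0621]
tool_rot: [179.9, -0.0, 95.0]
force: [-1.3, 0.2, 6.8]
grip_width: 0.0342
grasp_force: 4.0
time_s: 18.77
tool_pos: [0.6702, 0.1937, 0.0639]
tool_rot: [-180.0, 0.0, 95.0]
force: [0.1, -0.2, 0.6]
grip_width: 0.047
grasp_force: 0.0
time_s: 19.4
tool_pos: [0.6724, 0.1957, 0.2709]
tool_rot: [179.4, -0.2, 95.0]
force: [-0.2, -0.4, -0.8]
grip_width: 0.0523
grasp_force: 0.0
771 ((663.4725952148438, 251.66119384765625), (33.67567443847656, 76.41183471679688), 4.420045375823975) [0.12604086 0.12808014 0.12953074]
```

View pics/w8.png

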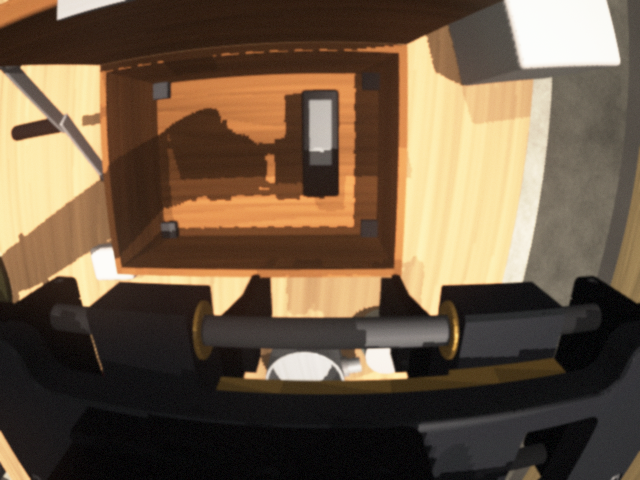

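The unit stands upright in the chest (label at 320,140, top at z=.128). Now the second unit.

```bash
python3 -c "
from h import *
pt(*loc(RACK,RY,-.038,.062),.25,RY)"
```

```text
dp [-44.58 -18.25   5.12] twist 90.6
```

```bash
python3 -m jog '[{"dp":[-5,-2,0],"twist":10,"fingers":0},{"dp":[-10.5,-4,0],"twist":20,"fingers":0},{"dp":[-16,-6,0],"twist":30,"fingers":0},{"dp":[-21.5,-8.5,0],"twist":40,"fingers":0},{"dp":[-27,-11,0],"twist":50,"fingers":0},{"dp":[-32.5,-13,0],"twist":60,"fingers":0},{"dp":[-38,-15.5,0],"twist":70,"fingers":0},{"dp":[-43,-17.5,0],"twist":80,"fingers":0}]'; python3 -m jog '[{"dp":[0,0,0],"twist":10,"fingers":0},{"dp":[0,0,2],"twist":10,"fingers":0},{"dp":[0,0,2],"twist":10,"fingers":0}]';python3 -c "
from h import *
pt(*loc(RACK,RY,-.038,.062),.154,RY)"
```

```text
time_s: 20.45
tool_pos: [0.5308, -0.2521, 0.2622]
tool_rot: [-179.9, 0.2, 14.5]
force: [0.2, -0.6, 0.7]
grip_width: 0.0009
grasp_force: 0.0
time_s: 20.82
tool_pos: [0.531, -0.2494, 0.2408]
tool_rot: [-179.8, 0.3, 4.9]
force: [-0.8, 1.1, -0.6]
grip_width: 0.0004
grasp_force: 0.0
dp [-0.34  1.58 12.23] twist 0.5
```

```bash
python3 -m jog '[{"dp":[-0.4,1.6,2],"twist":0.5,"fingers":0},{"dp":[-0.4,1.6,7],"twist":0.5,"fingers":0},{"dp":[-0.4,1.6,11],"twist":0.5,"fingers":0},{"dp":[-0.4,1.6,12],"twist":0.5,"fingers":0},{"dp":[-0.4,1.6,12.4],"twist":0.5,"fingers":0},{"dp":[-0.4,1.6,12.7],"twist":0.5,"fingers":0},{"dp":[-0.5,1.6,12.9],"twist":0.5,"fingers":0},{"dp":[-0.6,1.6,13],"twist":0.5,"fingers":0}]';python3 -m jog '[{"dp":[-0.5,0,0.15],"twist":0,"fingers":0},{"dp":[-1.1,0,0.3],"twist":0,"fingers":0},{"dp":[-1.7,0,0.5],"twist":0,"fingers":0},{"dp":[-2.3,0,0.7],"twist":0,"fingers":0},{"dp":[-2.8,0,0.9],"twist":0,"fingers":0},{"dp":[-3.3,0,1.1],"twist":0,"fingers":0},{"dp":[-3.4,0,1.1],"twist":0,"fingers":0}]'; python3 -m jog '[{"dp":[0,0,-3],"twist":0,"fingers":0.7},{"dp":[0,0,-6],"twist":0,"fingers":0.7},{"dp":[0,0,-6],"twist":0,"fingers":0.7},{"dp":[0,0,-6],"twist":0,"fingers":0.7},{"dp":[0,0,-6],"twist":0,"fingers":0.7},{"dp":[0,0,-6],"twist":0,"fingers":0.7}]'; python3 - <<'E'
from h import *
prof(cam("wrist"),.062)
pt(*loc(RACK,RY,-.072,.062),.098,RY)
E
```

```text
time_s: 21.82
tool_pos: [0.5288, -0.2664, 0.1149]
tool_rot: [179.9, -0.1, 4.5]
force: [0.0, 0.0, -0.4]
grip_width: 0.0001
grasp_force: 0.0
time_s: 22.7
tool_pos: [0.4934, -0.2693, 0.1032]
tool_rot: [180.0, 0.1, 4.4]
force: [-2.6, 0.3, 3.6]
grip_width: 0.0002
grasp_force: 2.1
time_s: 23.45
tool_pos: [0.4941, -0.2685, 0.1621]
tool_rot: [-179.9, 0.1, 4.5]
force: [0.3, -0.5, -0.3]
grip_width: 0.0526
grasp_force: 0.0
0.062 [(np.float64(-0.1), 0.123), (np.float64(-0.09), 0.126), (np.float64(-0.08), 0.131), (np.float64(-0.07), 0.136), (np.float64(-0.06), 0.14), (np.float64(-0.05), 0.145), (np.float64(-0.04), 0.15), (np.float64(-0.03), 0.154), (np.float64(-0.02), 0.159), (np.float64(-0.01), 0.162), (np.float64(-0.0), 0.145), (np.float64(0.01), 0.123), (np.float64(0.02), 0.1)]
dp [ 0.04 -0.08  9.98] twist 0.1
```

Tipped on the first try. Next: grip, lift and carry.

```bash
python3 -m jog '[{"dp":[0,-0.1,2],"twist":0,"fingers":0.7},{"dp":[0,-0.1,6],"twist":0,"fingers":0.7},{"dp":[0,-0.1,9],"twist":0,"fingers":0.7},{"dp":[0,-0.1,9.9],"twist":0,"fingers":0.7},{"dp":[0,-0.1,9.9],"twist":0,"fingers":0},{"dp":[0,-0.1,9.9],"twist":0,"fingers":0},{"dp":[0,-0.1,9.9],"twist":0,"fingers":0},{"dp":[0,-0.1,9.9],"twist":0,"fingers":0}]' 25; python3 -m jog '[{"dp":[0,0,0],"twist":0,"fingers":0},{"dp":[0,0,0],"twist":0,"fingers":0},{"dp":[0,0,-1],"twist":0,"fingers":0},{"dp":[0,0,-3],"twist":0,"fingers":0},{"dp":[0,0,-7],"twist":0,"fingers":0},{"dp":[0,0,-12],"twist":0,"fingers":0},{"dp":[0,0,-17],"twist":0,"fingers":0},{"dp":[0,0,-21],"twist":0,"fingers":0}]'; python3 -c "
from h import *
pt(*loc(CH,CY,-.065,-.05),.30,CY+90)"
```

```text
time_s: 24.5
tool_pos: [0.4946, -0.2668, 0.0651]
tool_rot: [-179.9, 0.0, 4.5]
force: [-3.0, 4.0, 4.2]
grip_width: 0.0339
grasp_force: 24.8
time_s: 25.5
tool_pos: [0.4944, -0.2687, 0.2764]
tool_rot: [179.9, -0.1, 4.4]
force: [1.3, -0.5, -4.1]
grip_width: 0.0338
grasp_force: 24.9
dp [  7.45 -44.42   1.1 ] twist -90.5
```

```bash
python3 -m jog '[{"dp":[1,-5,0],"twist":-10,"fingers":0},{"dp":[2,-10,0],"twist":-20,"fingers":0},{"dp":[3,-15,0],"twist":-30,"fingers":0},{"dp":[4,-20.5,0],"twist":-40,"fingers":0},{"dp":[5,-26,0],"twist":-50,"fingers":0},{"dp":[6,-32,0],"twist":-60,"fingers":0},{"dp":[6.7,-38,0],"twist":-70,"fingers":0},{"dp":[7.4,-43,0],"twist":-80,"fingers":0}]'; python3 -m jog '[{"dp":[0,0,0],"twist":-10,"fingers":0},{"dp":[0,0,0],"twist":-10,"fingers":0},{"dp":[0,0,0],"twist":-10,"fingers":0}]'; python3 -c "
from h import *
pt(*loc(CH,CY,-.065,-.05),.105,CY+90)"
```

```text
time_s: 26.5
tool_pos: [0.5348, 0.1685, 0.2743]
tool_rot: [179.9, 0.0, 84.8]
force: [1.6, -0.3, -4.0]
grip_width: 0.0341
grasp_force: 25.0
time_s: 26.88
tool_pos: [0.5353, 0.165, 0.2739]
tool_rot: [180.0, 0.1, 94.2]
force: [0.4, -0.4, -3.2]
grip_width: 0.0335
grasp_force: 25.0
dp [ 1.52  0.03 20.44] twist -0.7
```

```bash
python3 -m jog '[{"dp":[1.5,0,3],"twist":-0.7,"fingers":0},{"dp":[1.5,0,8],"twist":-0.7,"fingers":0},{"dp":[1.5,0,13],"twist":-0.7,"fingers":0},{"dp":[1.5,0,17],"twist":-0.7,"fingers":0},{"dp":[1.5,0,19],"twist":-0.7,"fingers":0},{"dp":[1.5,0,20.2],"twist":-0.7,"fingers":0},{"dp":[1.5,0,20.6],"twist":-0.7,"fingers":0},{"dp":[1.5,0,20.6],"twist":-0.7,"fingers":0}]';python3 -m jog '[{"dp":[0,0,0.2],"twist":0,"fingers":0},{"dp":[0,0,0.4],"twist":0,"fingers":0},{"dp":[0,0,0.4],"twist":0,"fingers":0}]'
```

```text
time_s: 27.88
tool_pos: [0.5345, 0.1818, 0.0691]
tool_rot: [179.9, -0.0, 95.1]
force: [-1.1, 0.3, -3.3]
grip_width: 0.0337
grasp_force: 25.0
time_s: 28.25
tool_pos: [0.5337, 0.1815, 0.0641]
tool_rot: [-180.0, 0.0, 95.2]
force: [0.9, 0.2, -3.6]
grip_width: 0.0337
grasp_force: 25.0
```

```bash
python3 -m jog '[{"dp":[0,0,0.15],"twist":0,"fingers":0},{"dp":[0,0,0.25],"twist":0,"fingers":0},{"dp":[0,0,0.25],"twist":0,"fingers":0}]'; python3 -m jog '[{"dp":[0,0,0],"twist":0,"fingers":0},{"dp":[0,0,0],"twist":0,"fingers":0},{"dp":[0,0,0],"twist":0,"fingers":0.42},{"dp":[0,0,0],"twist":0,"fingers":0.42},{"dp":[0,0,0],"twist":0,"fingers":0.5},{"dp":[0,0,0],"twist":0,"fingers":0.55},{"dp":[0,0,0],"twist":0,"fingers":0.55}]' 4;python3 -m jog '[{"dp":[0,0,-3],"twist":0,"fingers":0.6},{"dp":[0,0,-8],"twist":0,"fingers":0.6},{"dp":[0,0,-14],"twist":0,"fingers":0.6},{"dp":[0,0,-20],"twist":0,"fingers":0.6},{"dp":[0,0,-20],"twist":0,"fingers":0.6}]'; python3 - <<'E'
from h import *
c=cam("wrist","w9")
v,u=np.mgrid[0:400:2,0:640:2]; P=fdp(c,np.c_[u.ravel(),v.ravel()])
for x in(.53,.665):
    k=P[(P[:,2]>.1)&(P[:,2]<.145)&(abs(P[:,0]-x)<.05)&(P[:,1]<.29)&(P[:,1]>.15)]
    print(len(k),cv2.minAreaRect((k[:,:2]*1000).astype(np.float32)),np.percentile(k[:,2],[5,50,95]))
s=cam("scene","s9"); Cs=cloud(s); k=Cs[(Cs[...,2]>.03)&(Cs[...,2]<.05)&(Cs[...,0]>.36)&(Cs[...,0]<.56)&(abs(Cs[...,1]+.056)<.12)]; print(len(k),np.median(k,0),k.std(0))
pt(.459,-.0555,.2,0)
E
```

```text
time_s: 28.62
tool_pos: [0.5336, 0.1815, 0.0615]
tool_rot: [-180.0, 0.0, 95.2]
force: [-0.9, -0.2, -4.0]
grip_width: 0.0338
grasp_force: 25.0
time_s: 29.5
tool_pos: [0.5337, 0.1815, 0.0616]
tool_rot: [180.0, 0.0, 95.2]
force: [-0.0, -0.0, 0.6]
grip_width: 0.0472
grasp_force: 0.0
time_s: 30.12
tool_pos: [0.5362, 0.1832, 0.267]
tool_rot: [179.5, -0.1, 95.2]
force: [0.2, -0.4, -1.1]
grip_width: 0.0526
grasp_force: 0.0
894 ((526.1725463867188, 244.802978515625), (32.996681213378906, 90.71807098388672), 5.362087726593018) [0.12663819 0.12809557 0.12951367]
794 ((662.5980224609375, 252.42735290527344), (34.46821212768555, 78.46023559570312), 5.469669342041016) [0.10706635 0.1277263  0.12938203]
64 [ 0.45684116 -0.05344116  0.03817604] [0.03714783 0.05221298 0.00497778]
dp [-22.94  -9.59   9.74] twist 95.2
```

Both units are upright (tops at z=.128). Now the cover.

```bash
python3 -m jog '[{"dp":[-6,-2.4,0],"twist":2,"fingers":0.6},{"dp":[-12,-4.8,0],"twist":4,"fingers":0.6},{"dp":[-18,-7.2,0],"twist":5,"fingers":0.6},{"dp":[-23,-9.6,4],"twist":5,"fingers":0.6},{"dp":[-23,-9.6,8],"twist":5,"fingers":0.6},{"dp":[-23,-9.6,8],"twist":5,"fingers":0.6}]'; python3 - <<'E'
from h import *
c=cam("wrist","w10"); cv2.imwrite("pics/w10.png",c["pixels"])
s=cam("scene","s10"); t=cam("top","t10")
v,u=np.mgrid[0:400,0:640]; P=fdp(c,np.c_[u.ravel(),v.ravel()])
k=P[(P[:,2]>.036)&(P[:,2]<.05)&(np.hypot(P[:,0]-.459,P[:,1]+.056)<.05)]; print("knob",len(k),cv2.minEnclosingCircle((k[:,:2]*1000).astype(np.float32)) if len(k) else 0,np.median(k[:,2]) if len(k) else 0)
k=P[(P[:,2]>.010)&(P[:,2]<.018)&(np.hypot(P[:,0]-.459,P[:,1]+.056)<.08)]; print("plate",len(k),cv2.minEnclosingCircle((k[:,:2]*1000).astype(np.float32)))
k=P[(P[:,2]>.054)&(P[:,2]<.066)&(np.hypot(P[:,0]-.668,P[:,1]+.06)<.06)]; print("jbox",len(k),cv2.minEnclosingCircle((k[:,:2]*1000).astype(np.float32)))
E
```

```text
time_s: 30.98
tool_pos: [0.4545, -0.0567, 0.1772]
tool_rot: [-179.5, -0.1, 90.0]
force: [0.6, -0.3, 0.7]
grip_width: 0.052
grasp_force: 0.0
knob 529 ((457.3326110839844, -51.59839630126953), 12.261600494384766) 0.04271048565962339
plate 9567 ((457.0126953125, -51.991294860839844), 58.13627624511719)
jbox 1580 ((666.1826782226562, -56.66261291503906), 55.84527587890625)
```

View pics/w10.png

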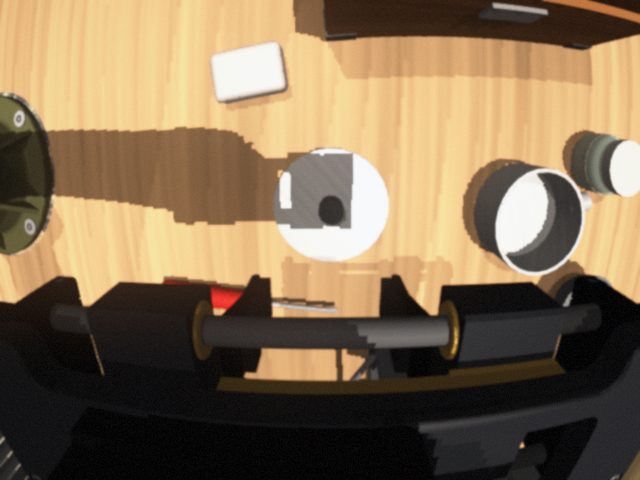

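The wrist view shows the cover at (331,206) and the open jbox at (535,220). The jbox-minus-cover offset comes out as about (209, -4.5) mm in both cameras. Now I'll grasp the knob.

```bash
python3 -c "
from h import *
pt(.458,-.0535,.019,90)"
```

```text
dp [ 0.15 -0.2  19.92] twist 0.3
```

```bash
python3 -m jog '[{"dp":[0.2,-0.2,5],"twist":0.2,"fingers":0.6},{"dp":[0.2,-0.2,10],"twist":0.2,"fingers":0.6},{"dp":[0.2,-0.2,15],"twist":0.2,"fingers":0.6},{"dp":[0.2,-0.2,17.5],"twist":0.2,"fingers":0.6},{"dp":[0.2,-0.2,18],"twist":0.2,"fingers":0.6},{"dp":[0.2,-0.2,18],"twist":0.2,"fingers":0.6}]'; python3 -c "
from h import *
pt(.458,-.0535,.019,90)"
```

```text
time_s: 31.88
tool_pos: [0.4585, -0.0537, 0.0031]
tool_rot: [179.9, 0.0, 90.0]
force: [0.5, -0.3, -0.5]
grip_width: 0.0526
grasp_force: 0.0
dp [ 0.02 -0.06  1.96] twist 0.0
```

```bash
python3 -m jog '[{"dp":[0,0,1],"twist":0,"fingers":0.6},{"dp":[0,0,1.8],"twist":0,"fingers":0.6},{"dp":[0,0,1.8],"twist":0,"fingers":0},{"dp":[0,0,1.8],"twist":0,"fingers":0},{"dp":[0,0,1.8],"twist":0,"fingers":0},{"dp":[0,0,1.8],"twist":0,"fingers":0},{"dp":[0,0,1.8],"twist":0,"fingers":0}]' 25; python3 -m jog '[{"dp":[0,0,-2],"twist":0,"fingers":0},{"dp":[0,0,-5],"twist":0,"fingers":0},{"dp":[0,0,-10],"twist":0,"fingers":0},{"dp":[0,0,-12],"twist":0,"fingers":0},{"dp":[0,0,-12],"twist":0,"fingers":0}]';python3 - <<'E'
from h import *
o=env.get_obs(); print(o["tool_pos"]); c=cam("wrist","w11"); cv2.imwrite("pics/w11.png",c["pixels"][100:400,100:560])
v,u=np.mgrid[0:400,0:640]; P=fdp(c,np.c_[u.ravel(),v.ravel()])
tz=o["tool_pos"][2]+OFF
k=P[(abs(P[:,2]-tz+.006)<.01)&(np.hypot(P[:,0]-o["tool_pos"][0],P[:,1]-o["tool_pos"][1])<.068)]; print("plate",len(k),cv2.minEnclosingCircle((k[:,:2]*1000).astype(np.float32)),np.median(k[:,2]))
A=np.c_[k[:,:2]-k[:,:2].mean(0),np.ones(len(k))]; print("slopes",np.linalg.lstsq(A,k[:,2],rcond=None)[0])
k=P[(P[:,2]>.054)&(P[:,2]<.066)&(np.hypot(P[:,0]-.668,P[:,1]+.06)<.06)]; print("jbox",len(k),cv2.minEnclosingCircle((k[:,:2]*1000).astype(np.float32)))
E
```

```text
time_s: 32.75
tool_pos: [0.4571, -0.0542, -0.0161]
tool_rot: [180.0, 0.0, 90.0]
force: [0.9, 0.5, 0.2]
grip_width: 0.023
grasp_force: 25.0
time_s: 33.38
tool_pos: [0.4577, -0.0544, 0.1048]
tool_rot: [179.8, 0.1, 89.9]
force: [-0.3, -1.5, -2.2]
grip_width: 0.0232
grasp_force: 25.0
[ 0.45768665 -0.05441365  0.10477207]
plate 22666 ((456.8123779296875, -52.369991302490234), 58.393924713134766) 0.13378954437809953
slopes [ 0.00250034 -0.00493533  0.1338986 ]
jbox 1951 ((666.1114501953125, -56.153900146484375), 56.01549530029297)
```

The cover is held level. I'll carry it over the jbox.

```bash
python3 -m jog '[{"dp":[0,-5,0],"twist":0,"fingers":0},{"dp":[-0.2,-10,0],"twist":0,"fingers":0},{"dp":[-0.3,-15,0],"twist":0,"fingers":0},{"dp":[-0.4,-19,0],"twist":0,"fingers":0},{"dp":[-0.4,-20.9,0],"twist":0,"fingers":0},{"dp":[-0.4,-20.9,2],"twist":0,"fingers":0},{"dp":[-0.4,-20.9,3],"twist":0,"fingers":0},{"dp":[-0.4,-20.9,3],"twist":0,"fingers":0}]';python3 - <<'E'
from h import *
plan(.667,-.0584,.045,90)
o=env.get_obs(); c=cam("wrist","w12")
v,u=np.mgrid[0:400,0:640]; P=fdp(c,np.c_[u.ravel(),v.ravel()])
k=P[(abs(P[:,2]-o["tool_pos"][2]-OFF+.006)<.01)&(np.hypot(P[:,0]-o["tool_pos"][0],P[:,1]-o["tool_pos"][1])<.068)]; print("plate",len(k),cv2.minEnclosingCircle((k[:,:2]*1000).astype(np.float32)),np.median(k[:,2]))
k=P[(P[:,2]>.054)&(P[:,2]<.066)&(np.hypot(P[:,0]-.668,P[:,1]+.06)<.062)]; print("jbox",len(k),k.min(0),k.max(0))
E
```

```text
time_s: 34.42
tool_pos: [0.2468, -0.0471, 0.0352]
tool_rot: [-172.7, -2.2, 89.7]
force: [1.2, -1.2, -1.6]
grip_width: 0.0234
grasp_force: 25.0
dp [-0.86 41.56 -6.31] twist -0.3
plate 22672 ((249.87130737304688, -46.11284255981445), 58.245296478271484) 0.06507531577842174Traceback (most recent call last):
  File "<stdin>", line 6, in <module>
    return umr_minimum(a, axis, None, out, keepdims, initial, where)
ValueError: zero-size array to reduction operation minimum which has no identity
```

I got the sign wrong: tool +y is world +x at this yaw. Nothing was touched. I'll raise it and go back the other way.

```bash
python3 -m jog '[{"dp":[0,1,-3],"twist":0,"fingers":0},{"dp":[0,6,-6],"twist":0,"fingers":0},{"dp":[0,12,-7],"twist":0,"fingers":0},{"dp":[0,18,-7],"twist":0,"fingers":0},{"dp":[0,22,-7],"twist":0,"fingers":0},{"dp":[0,22,-7],"twist":0,"fingers":0}]';python3 - <<'E'
from h import *
plan(.667,-.0584,.10,90)
print(env.get_obs()["qpos"])
E
```

```text
time_s: 35.22
tool_pos: [0.4788, -0.0461, 0.0787]
tool_rot: [-173.0, -2.8, 90.0]
force: [-1.5, -0.5, -2.6]
grip_width: 0.0234
grasp_force: 25.0
dp [-1.12 18.42 -4.46] twist 0.0
[ 14.4031604    9.47413943 -11.05532229 107.37986561  -0.60399654
  70.47128488   3.80148709]
```

```bash
cat >> h.py <<'E'
def tilt():
    o=env.get_obs(); z=Rn.from_euler("xyz",o["tool_rot"],degrees=True).apply([0,0,1]); print("pos",np.round(o["tool_pos"],4),"tilt deg toward x,y",np.round(np.degrees(z[:2]),2),"yaw",round(o["tool_rot"][2],2),"q",np.round(o["qpos"],1))
def drow(dx,dy,dz):
    o=env.get_obs(); print("dp",np.round(Rn.from_euler("xyz",o["tool_rot"],degrees=True).inv().apply([dx,dy,dz])*100,2))
E
python3 -c "
from h import *
tilt()"
```

```text
pos [ 0.4788 -0.0461  0.0787] tilt deg toward x,y [-6.98  2.79] yaw 90.01 q [ 14.4   9.5 -11.1 107.4  -0.6  70.5   3.8]
```

```bash
python3 -c "
from h import *
plan(.74,-.296,.22)"
```

```text
dp [-24.27  24.06 -18.41] twist 0
```

```bash
python3 -m jog '[{"dp":[0,2,-6],"twist":0,"fingers":0},{"dp":[-3,5,-11],"twist":0,"fingers":0},{"dp":[-7,9,-14],"twist":0,"fingers":0},{"dp":[-12,13,-18],"twist":0,"fingers":0},{"dp":[-17,17,-18.4],"twist":0,"fingers":0},{"dp":[-21,21,-18.4],"twist":0,"fingers":0},{"dp":[-24,24,-18.4],"twist":0,"fingers":0},{"dp":[-24,24,-18.4],"twist":0,"fingers":0}]'; python3 -c "
from h import *
tilt(); drow(.1114,-.0446,0)"
```

```text
time_s: 36.22
tool_pos: [0.7368, -0.2973, 0.2125]
tool_rot: [-172.4, -2.8, 89.7]
force: [-1.0, 0.5, -3.5]
grip_width: 0.0232
grasp_force: 25.0
pos [ 0.7368 -0.2973  0.2125] tilt deg toward x,y [-7.52  2.84] yaw 89.72 q [ 21.5  46.6  -3.8  38.6   2.5 102.9  19. ]
dp [-4.4  11.04 -1.68]
```

```bash
python3 -m jog '[{"dp":[-1.5,3.7,-0.5],"twist":0,"fingers":0},{"dp":[-3,7.4,-1.1],"twist":0,"fingers":0},{"dp":[-3,7.4,-1.1],"twist":0,"fingers":0},{"dp":[-3,7.4,-1.1],"twist":0,"fingers":0}]'; python3 -c "
from h import *
tilt(); drow(.1114,-.0446,0)"
```

```text
time_s: 36.72
tool_pos: [0.7989, -0.3173, 0.2152]
tool_rot: [-173.5, -2.6, 90.1]
force: [-0.2, -0.3, -1.2]
grip_width: 0.0231
grasp_force: 25.0
pos [ 0.7989 -0.3173  0.2152] tilt deg toward x,y [-6.52  2.53] yaw 90.11 q [ 20.6  66.  -18.2   3.6  17.5 117.6  19.6]
dp [-4.48 11.04 -1.46]
```

```bash
python3 -m jog '[{"dp":[-1.5,3.7,-0.5],"twist":0,"fingers":0},{"dp":[-1.5,3.7,-0.5],"twist":0,"fingers":0},{"dp":[-1.5,3.7,-0.5],"twist":0,"fingers":0}]'; python3 -c "
from h import *
tilt(); drow(.1114,-.0446,0)"
```

```text
time_s: 37.1
tool_pos: [0.8072, -0.3191, 0.2121]
tool_rot: [-174.5, -2.0, 90.5]
force: [-0.1, 0.4, -1.8]
grip_width: 0.0237
grasp_force: 25.0
pos [ 0.8072 -0.3191  0.2121] tilt deg toward x,y [-5.55  1.92] yaw 90.5 q [ 22.   66.8 -65.8   3.6  64.4 117.6  19.1]
dp [-4.55 11.03 -1.23]
```

```bash
python3 -m jog '[{"dp":[-5,12,-1.3],"twist":0,"fingers":0},{"dp":[-5,12,-1.3],"twist":0,"fingers":0},{"dp":[-5,12,-1.3],"twist":0,"fingers":0}]'; python3 -c "
from h import *
tilt(); drow(.1114,-.0446,0)"
```

```text
time_s: 37.48
tool_pos: [0.8392, -0.3301, 0.178]
tool_rot: [-177.4, -1.2, 90.7]
force: [-1.1, 0.9, -2.6]
grip_width: 0.0233
grasp_force: 25.0
pos [ 0.8392 -0.3301  0.178 ] tilt deg toward x,y [-2.61  1.17] yaw 90.73 q [ 21.4  68.3 -41.    3.6  39.9 111.8  19.5]
dp [-4.6  11.07 -0.6 ]
```

```bash
python3 -m jog '[{"dp":[-4.2,10,-0.5],"twist":0,"fingers":0},{"dp":[-4.2,10,-0.5],"twist":0,"fingers":0},{"dp":[-4.2,10,-0.5],"twist":0,"fingers":0}]'; python3 -c "
from h import *
tilt(); drow(.1114,-.0446,0)"
```

```text
time_s: 37.85
tool_pos: [0.8659, -0.3464, 0.1531]
tool_rot: [179.8, 0.2, 90.4]
force: [0.0, -0.5, -1.4]
grip_width: 0.0232
grasp_force: 25.0
pos [ 0.8659 -0.3464  0.1531] tilt deg toward x,y [ 0.16 -0.22] yaw 90.41 q [ 19.9  69.8   6.6   3.6  -6.3 106.3  20.8]
dp [-4.54 11.11  0.05]
```

The tool is level again. Now back to the jbox.

```bash
python3 -m jog '[{"dp":[1.5,-5,0],"twist":0,"fingers":0},{"dp":[5,-9,0],"twist":0,"fingers":0},{"dp":[10,-13,0],"twist":0,"fingers":0},{"dp":[15,-16,0],"twist":0,"fingers":0},{"dp":[20,-18,0],"twist":0,"fingers":0},{"dp":[25,-19,0],"twist":0,"fingers":0},{"dp":[28,-19.5,0],"twist":0,"fingers":0},{"dp":[28,-19.5,0],"twist":0,"fingers":0}]'; python3 - <<'E'
from h import *
tilt(); o=env.get_obs(); c=cam("wrist","w12")
v,u=np.mgrid[0:400,0:640]; P=fdp(c,np.c_[u.ravel(),v.ravel()])
k=P[(abs(P[:,2]-o["tool_pos"][2]-OFF+.006)<.01)&(np.hypot(P[:,0]-o["tool_pos"][0],P[:,1]-o["tool_pos"][1])<.068)]; print("plate",len(k),cv2.minEnclosingCircle((k[:,:2]*1000).astype(np.float32)),np.median(k[:,2]))
A=np.c_[k[:,:2]-k[:,:2].mean(0),np.ones(len(k))]; print("slopes",np.linalg.lstsq(A,k[:,2],rcond=None)[0])
plan(.667,-.0584,.06,90)
E
```

```text
time_s: 38.85
tool_pos: [0.667, -0.0586, 0.1518]
tool_rot: [179.7, -0.0, 91.0]
force: [-0.7, -0.2, -1.6]
grip_width: 0.0238
grasp_force: 25.0
pos [ 0.667  -0.0586  0.1518] tilt deg toward x,y [0.26 0.04] yaw 91.03 q [ 0.9 21.3  2.4 83.2 -1.  75.2  4.5]
plate 22662 ((665.7694702148438, -56.63813781738281), 58.43040084838867) 0.18077912726448256
slopes [ 0.0037125  -0.00297109  0.18089466]
dp [ 0.53 -0.1   9.18] twist 0.8
```

```bash
python3 -m jog '[{"dp":[0,0,4],"twist":0,"fingers":0},{"dp":[0,0,8],"twist":0,"fingers":0},{"dp":[0,0,9.5],"twist":0,"fingers":0},{"dp":[0,0,10.2],"twist":0,"fingers":0},{"dp":[0,0,10.2],"twist":0,"fingers":0}]'; python3 - <<'E'
from h import *
tilt(); plan(.667,-.0585,.037)
E
```

```text
time_s: 39.52
tool_pos: [0.6708, -0.0702, 0.05]
tool_rot: [179.6, 0.3, 90.3]
force: [0.1, -0.8, -2.3]
grip_width: 0.0232
grasp_force: 25.0
pos [ 0.6708 -0.0702  0.05  ] tilt deg toward x,y [ 0.39 -0.31] yaw 90.32 q [ 1.6 26.   2.5 88.8 -0.9 64.8  4.6]
dp [ 1.18 -0.39  1.29] twist 0
```

```bash
python3 -m jog '[{"dp":[1.2,-0.4,0],"twist":0,"fingers":0},{"dp":[1.2,-0.4,0],"twist":0,"fingers":0},{"dp":[1.2,-0.4,0],"twist":0,"fingers":0}]'; python3 - <<'E'
from h import *
tilt(); plan(.667,-.0585,.037)
E
```

```text
time_s: 39.9
tool_pos: [0.6666, -0.0575, 0.0497]
tool_rot: [179.6, 0.3, 90.4]
force: [-0.2, 0.0, -2.1]
grip_width: 0.0234
grasp_force: 25.0
pos [ 0.6666 -0.0575  0.0497] tilt deg toward x,y [ 0.38 -0.3 ] yaw 90.39 q [ 0.7 25.4  2.3 89.7 -0.8 64.5  3.5]
dp [-0.1   0.03  1.27] twist 0
```

```bash
python3 -m jog '[{"dp":[-0.1,0,0.4],"twist":0,"fingers":0},{"dp":[-0.1,0,0.8],"twist":0,"fingers":0},{"dp":[-0.1,0,1.2],"twist":0,"fingers":0},{"dp":[-0.1,0,1.2],"twist":0,"fingers":0}]'; python3 -m jog '[{"dp":[0,0,0.1],"twist":0,"fingers":0},{"dp":[0,0,0.2],"twist":0,"fingers":0},{"dp":[0,0,0.2],"twist":0,"fingers":0}]'
```

```text
time_s: 40.4
tool_pos: [0.6661, -0.059, 0.0365]
tool_rot: [179.7, 0.3, 90.3]
force: [0.5, 0.1, -2.0]
grip_width: 0.0236
grasp_force: 25.0
time_s: 40.78
tool_pos: [0.6665, -0.059, 0.0359]
tool_rot: [179.7, 0.3, 90.3]
force: [-2.6, -0.7, 4.3]
grip_width: 0.0233
grasp_force: 25.0
```

It made contact right at the seated height. I'll release and check.

```bash
python3 -m jog '[{"dp":[0,0,0],"twist":0,"fingers":0.6},{"dp":[0,0,0],"twist":0,"fingers":0.6},{"dp":[0,0,0],"twist":0,"fingers":0.6},{"dp":[0,0,0],"twist":0,"fingers":0.6},{"dp":[0,0,-5],"twist":0,"fingers":0.6},{"dp":[0,0,-10],"twist":0,"fingers":0.6},{"dp":[0,0,-16],"twist":0,"fingers":0.6},{"dp":[0,0,-18],"twist":0,"fingers":0.6}]'; python3 - <<'E'
from h import *
tilt(); c=cam("wrist","w13")
v,u=np.mgrid[0:400,0:640]; P=fdp(c,np.c_[u.ravel(),v.ravel()])
k=P[(P[:,2]>.045)&(P[:,2]<.08)&(np.hypot(P[:,0]-.667,P[:,1]+.058)<.055)]
A=np.c_[k[:,:2]-k[:,:2].mean(0),np.ones(len(k))]; print(len(k),"plane",np.linalg.lstsq(A,k[:,2],rcond=None)[0],cv2.minEnclosingCircle((k[:,:2]*1000).astype(np.float32)))
pt(.374,.2675,.23)
E
```

```text
time_s: 41.78
tool_pos: [0.6675, -0.0581, 0.2202]
tool_rot: [179.2, 0.3, 90.3]
force: [0.3, -0.5, -0.4]
grip_width: 0.0521
grasp_force: 0.0
pos [ 0.6675 -0.0581  0.2202] tilt deg toward x,y [ 0.76 -0.31] yaw 90.33 q [ 0.5 19.3  2.7 78.1 -0.6 81.9  3.5]
9060 plane [-0.00017762  0.00033392  0.06498196] ((666.9972534179688, -57.99651336669922), 54.99616622924805)
dp [ 32.75 -29.22   2.06] twist 0
```

The cover is level with its plate top at z=.065, so it's fully seated. Now the stay: rotate first, clear of the lid.

```bash
python3 -m jog '[{"dp":[2,-2.7,0],"twist":10.5,"fingers":0.6},{"dp":[4,-5.4,0],"twist":21,"fingers":0.6},{"dp":[6,-8.1,0],"twist":31.5,"fingers":0.6},{"dp":[8,-10.8,0],"twist":42,"fingers":0.6},{"dp":[10,-13.5,0],"twist":52,"fingers":0.6},{"dp":[12,-16.2,0],"twist":62,"fingers":0.6},{"dp":[14,-19,0],"twist":72,"fingers":0.6},{"dp":[15.8,-21.7,0],"twist":82,"fingers":0.6}]'; python3 -m jog '[{"dp":[0,0,0],"twist":3.5,"fingers":0.6},{"dp":[0,0,0],"twist":3.5,"fingers":0.6}]'; python3 - <<'E'
from h import *
tilt(); plan(.373,.267,.225,4.9)
C=cloud(cam("scene","s14")); K=C[(C[...,0]>.33)&(C[...,0]<.42)&(C[...,1]>.2)&(C[...,1]<.34)&(C[...,2]>.15)&(C[...,2]<.22)]; print(len(K),np.median(K,0),K.min(0),K.max(0))
c=cam("wrist","w14"); cv2.imwrite("pics/w14.png",c["pixels"])
E
```

```text
time_s: 42.82
tool_pos: [0.4455, 0.0992, 0.2111]
tool_rot: [179.6, -0.1, 8.0]
force: [-0.7, -0.2, 0.3]
grip_width: 0.0526
grasp_force: 0.0
time_s: 43.08
tool_pos: [0.4465, 0.0985, 0.2116]
tool_rot: [179.6, -0.2, 4.9]
force: [0.2, 0.7, 0.1]
grip_width: 0.0518
grasp_force: 0.0
pos [0.4465 0.0985 0.2116] tilt deg toward x,y [ 0.2  -0.34] yaw 4.91 q [ -14.3   -5.8   -1.7  106.9    0.2   78.9 -101.1]
dp [ -5.88 -17.4   -1.47] twist 0.0
4 [0.41658502 0.27229032 0.18738644] [0.40083635 0.26999542 0.18499995] [0.41917777 0.27519558 0.18823709]
```

```bash
python3 -m jog '[{"dp":[-2,-5.8,-1.5],"twist":0,"fingers":0.6},{"dp":[-4,-11.6,-1.5],"twist":0,"fingers":0.6},{"dp":[-5.9,-17.4,-1.5],"twist":0,"fingers":0.6},{"dp":[-5.9,-17.4,-1.5],"twist":0,"fingers":0.6},{"dp":[-5.9,-17.4,-1.5],"twist":0,"fingers":0.6}]'; python3 - <<'E'
from h import *
tilt(); c=cam("wrist","w14"); cv2.imwrite("pics/w14.png",c["pixels"])
v,u=np.mgrid[0:440,0:640]; P=fdp(c,np.c_[u.ravel(),v.ravel()])
K=P[(P[:,0]>.34)&(P[:,0]<.415)&(P[:,1]>.2)&(P[:,1]<.34)&(P[:,2]>.15)&(P[:,2]<.205)]; print(len(K),np.median(K,0),K.min(0),K.max(0),np.polyfit(K[:,0],K[:,1],1))
plan(.373,.267,.178-.0187-OFF,4.9)
E
```

```text
time_s: 43.8
tool_pos: [0.3743, 0.2663, 0.2261]
tool_rot: [179.6, -0.2, 4.8]
force: [0.2, -0.3, 1.2]
grip_width: 0.0524
grasp_force: 0.0
pos [0.3743 0.2663 0.2261] tilt deg toward x,y [ 0.28 -0.36] yaw 4.83 q [ -23.8   -5.5  -14.3  104.8   -0.9   80.6 -123. ]
1926 [0.38803782 0.27333867 0.18772102] [0.35756687 0.26356155 0.17957325] [0.41496202 0.28325863 0.1908491 ] [0.08498279 0.24044057]
dp [-0.2  -0.2  10.24] twist -0.2
```

View pics/w14.png

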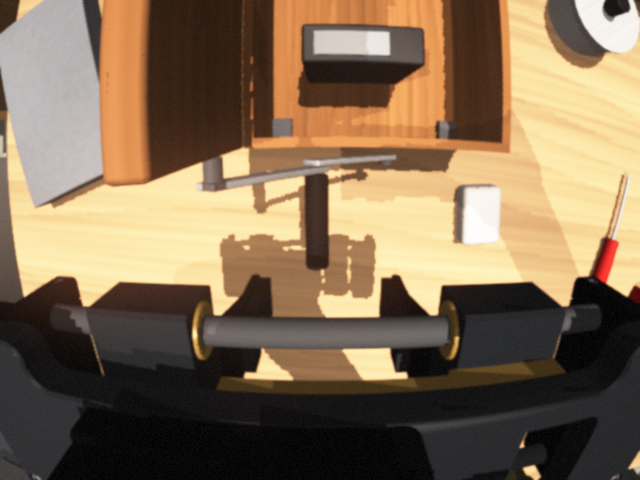

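The wrist view shows the knob bar (316,220) centred between the fingers. I'll descend and pinch it.

```bash
python3 -m jog '[{"dp":[-0.1,-0.2,4],"twist":0,"fingers":0.6},{"dp":[-0.1,-0.2,8],"twist":0,"fingers":0.6},{"dp":[-0.1,-0.2,10],"twist":0,"fingers":0.6},{"dp":[-0.1,-0.2,10.2],"twist":0,"fingers":0.6},{"dp":[-0.1,-0.2,10.2],"twist":0,"fingers":0},{"dp":[-0.1,-0.2,10.2],"twist":0,"fingers":0},{"dp":[-0.1,-0.2,10.2],"twist":0,"fingers":0},{"dp":[-0.1,-0.2,10.2],"twist":0,"fingers":0}]' 25; python3 -m jog '[{"dp":[0,0,0],"twist":0,"fingers":0},{"dp":[0,0,0],"twist":0,"fingers":0}]';python3 -c "
from h import *
tilt()"
```

```text
time_s: 44.85
tool_pos: [0.3735, 0.2689, 0.1252]
tool_rot: [179.7, -0.3, 4.8]
force: [-0.4, 2.0, 1.8]
grip_width: 0.0199
grasp_force: 1.4
time_s: 45.1
tool_pos: [0.3735, 0.2701, 0.1255]
tool_rot: [179.8, -0.4, 4.9]
force: [-0.5, 4.0, 3.2]
grip_width: 0.0152
grasp_force: 25.0
pos [0.3735 0.2701 0.1255] tilt deg toward x,y [ 0.39 -0.16] yaw 4.89 q [-2.410e+01 -1.900e+00 -1.500e+01  1.132e+02 -1.000e-01  6.850e+01
 -1.242e+02]
```

```bash
python3 -m jog '[{"dp":[0,0.3,-0.2],"twist":0,"fingers":0},{"dp":[0,0.6,-0.45],"twist":0,"fingers":0},{"dp":[0,0.9,-0.7],"twist":0,"fingers":0},{"dp":[0,1.2,-0.9],"twist":0,"fingers":0},{"dp":[0,1.2,-0.9],"twist":0,"fingers":0}]'; python3 -m jog '[{"dp":[0,0.25,-0.2],"twist":0,"fingers":0},{"dp":[0,0.5,-0.35],"twist":0,"fingers":0},{"dp":[0,0.8,-0.5],"twist":0,"fingers":0},{"dp":[0,0.8,-0.5],"twist":0,"fingers":0}]'; python3 -c "
from h import *
tilt()"
```

```text
time_s: 45.72
tool_pos: [0.3746, 0.2563, 0.1338]
tool_rot: [179.7, -0.3, 4.8]
force: [2.3, 2.8, 0.2]
grip_width: 0.0148
grasp_force: 24.9
time_s: 46.22
tool_pos: [0.3752, 0.247, 0.1378]
tool_rot: [179.6, -0.3, 4.8]
force: [5.7, 1.5, -5.6]
grip_width: 0.0144
grasp_force: 25.2
pos [0.3752 0.247  0.1378] tilt deg toward x,y [ 0.3  -0.42] yaw 4.77 q [ -22.9   -3.9  -13.7  113.5   -0.4   70.2 -121.7]
```

```bash
python3 -m jog '[{"dp":[0,0,0],"twist":0,"fingers":0.6},{"dp":[0,0,0],"twist":0,"fingers":0.6},{"dp":[0,0,0],"twist":0,"fingers":0.6},{"dp":[0,0,0],"twist":0,"fingers":0.6},{"dp":[0,0,-4],"twist":0,"fingers":0.6},{"dp":[0,0,-9],"twist":0,"fingers":0.6},{"dp":[0,0,-11],"twist":0,"fingers":0.6},{"dp":[0,0,-11],"twist":0,"fingers":0.6}]'; python3 - <<'E'
from h import *
tilt(); c=cam("wrist","w15"); cv2.imwrite("pics/w15.png",c["pixels"][0:280,0:560])
v,u=np.mgrid[0:440,0:640]; P=fdp(c,np.c_[u.ravel(),v.ravel()])
K=P[(P[:,0]>.34)&(P[:,0]<.415)&(P[:,1]>.2)&(P[:,1]<.34)&(P[:,2]>.15)&(P[:,2]<.22)]; print(len(K),np.median(K,0),np.polyfit(K[:,0],K[:,1],1))
C=cloud(cam("top")); m=C[(C[...,2]>.34)&(C[...,2]<.37)&(C[...,1]>.29)&(C[...,1]<.37)&(C[...,0]>.43)&(C[...,0]<.75)]; print("lid edge",len(m),np.median(m,0), [np.round(np.median(m[abs(m[:,0]-x)<.02],0),3) for x in(.5,.6,.68)])
E
```

```text
time_s: 47.22
tool_pos: [0.3751, 0.2499, 0.2504]
tool_rot: [179.8, -0.5, 4.8]
force: [-0.5, 0.2, -0.3]
grip_width: 0.0523
grasp_force: 0.0
pos [0.3751 0.2499 0.2504] tilt deg toward x,y [ 0.48 -0.19] yaw 4.84 q [ -22.8   -7.3  -13.2  103.6   -1.2   83.2 -120.9]
1652 [0.38911231 0.2497872  0.20267691] [0.09137106 0.21426506]
lid edge 999 [0.58446072 0.3121385  0.35177356] [array([0.501, 0.305, 0.351]), array([0.599, 0.312, 0.354]), array([0.68 , 0.321, 0.351])]
```

The knob moved 28 mm and stayed there, so the stay is unlocked. Next I'll go over the lid's top to its outer side, with fingers closed.

```bash
python3 -c "
from h import *
pt(*loc(CH,CY,0,.135),.42,CY+90); print(loc(CH,CY,0,.135))"
```

```text
dp [ 21.97 -10.18 -13.65] twist -90.1
(np.float64(0.5834687153764554), np.float64(0.3698066149857724))
```

```bash
python3 -m jog '[{"dp":[0,0,-5],"twist":0,"fingers":0},{"dp":[0,0,-10],"twist":0,"fingers":0},{"dp":[1,0,-13.6],"twist":-5,"fingers":0},{"dp":[5,-2,-13.6],"twist":-15,"fingers":0},{"dp":[9,-4,-13.6],"twist":-25,"fingers":0},{"dp":[13,-6,-13.6],"twist":-35,"fingers":0},{"dp":[17,-8,-13.6],"twist":-45,"fingers":0},{"dp":[20,-9,-13.6],"twist":-55,"fingers":0}]'; python3 -c "
from h import *
tilt();pt(*loc(CH,CY,0,.135),.42,CY+90)"
```

```text
time_s: 48.32
tool_pos: [0.5659, 0.3575, 0.3819]
tool_rot: [179.7, 0.3, 60.2]
force: [0.2, -0.8, 0.3]
grip_width: 0.0003
grasp_force: 0.0
pos [0.5659 0.3575 0.3819] tilt deg toward x,y [ 0.08 -0.42] yaw 60.22 q [-25.4  21.6 -14.7  57.3   5.9 101.8 -67.7]
dp [ 1.94  0.91 -0.27] twist -34.7
```

```bash
python3 -m jog '[{"dp":[1.9,0.9,0],"twist":-10,"fingers":0},{"dp":[1.9,0.9,0],"twist":-20,"fingers":0},{"dp":[1.9,0.9,0],"twist":-30,"fingers":0},{"dp":[1.9,0.9,0],"twist":-34.7,"fingers":0},{"dp":[1.9,0.9,0],"twist":-34.7,"fingers":0},{"dp":[1.9,0.9,0],"twist":-34.7,"fingers":0}]'; python3 - <<'E'
from h import *
tilt(); pt(*loc(CH,CY,0,.135),.335,CY+90)
c=cam("wrist","w16"); cv2.imwrite("pics/w16.png",c["pixels"])
v,u=np.mgrid[0:440,0:640]; P=fdp(c,np.c_[u.ravel(),v.ravel()]); q=P[:,:2]-CH; a=np.radians(CY)
l=np.c_[q[:,0]*np.cos(a)+q[:,1]*np.sin(a),-q[:,0]*np.sin(a)+q[:,1]*np.cos(a),P[:,2]]; k=l[(abs(l[:,0])<.08)&(l[:,2]>.2)&(l[:,2]<.37)&(l[:,1]>.05)&(l[:,1]<.14)]
print(len(k),np.round(np.percentile(k,[2,50,98],axis=0),3))
E
```

```text
time_s: 49.08
tool_pos: [0.5824, 0.3683, 0.3841]
tool_rot: [179.8, 0.4, 94.5]
force: [-0.5, -0.5, 0.4]
grip_width: 0.0004
grasp_force: 0.0
pos [0.5824 0.3683 0.3841] tilt deg toward x,y [ 0.23 -0.36] yaw 94.46 q [-23.3  24.8 -19.4  53.2   8.7 103.2 -34.6]
dp [0.2  0.09 8.46] twist -0.4
10635 [[-0.077  0.095  0.204]
 [ 0.001  0.103  0.271]
 [ 0.077  0.115  0.317]]
```

```bash
python3 -m jog '[{"dp":[0.2,0.1,3],"twist":-0.4,"fingers":0},{"dp":[0.2,0.1,6],"twist":-0.4,"fingers":0},{"dp":[0.2,0.1,8.5],"twist":-0.4,"fingers":0},{"dp":[0.2,0.1,8.5],"twist":-0.4,"fingers":0},{"dp":[0.2,0.1,8.5],"twist":-0.4,"fingers":0}]'; python3 - <<'E'
from h import *
tilt(); pt(*loc(CH,CY,0,.135),.335,CY+90)
s=195
for f in(1.4,1.3,1.2,1.1,1,.9,.8,.7,.6,.5,.4,.3,.2,.1,0):
    print(f,"dx,dz cm",np.round((110-s*np.cos(f)+12*np.sin(f)+9.5-135)/10,1),np.round((335-(135+s*np.sin(f)+12*np.cos(f)))/10,1))
E
```

```text
time_s: 49.75
tool_pos: [0.5841, 0.3703, 0.3015]
tool_rot: [179.6, 0.3, 94.9]
force: [-0.1, 0.7, 0.3]
grip_width: 0.0007
grasp_force: 0.0
pos [0.5841 0.3703 0.3015] tilt deg toward x,y [ 0.38 -0.25] yaw 94.92 q [-21.8  23.5 -19.7  64.4   8.2  93.2 -34.5]
dp [-0.04 -0.07  0.2 ] twist 0.0
1.4 dx,dz cm -3.7 0.6
1.3 dx,dz cm -5.6 0.9
1.2 dx,dz cm -7.5 1.4
1.1 dx,dz cm -9.3 2.1
1 dx,dz cm -11.1 2.9
0.9 dx,dz cm -12.7 4.0
0.8 dx,dz cm -14.3 5.2
0.7 dx,dz cm -15.7 6.5
0.6 dx,dz cm -17.0 8.0
0.5 dx,dz cm -18.1 9.6
0.4 dx,dz cm -19.0 11.3
0.3 dx,dz cm -19.8 13.1
0.2 dx,dz cm -20.4 14.9
0.1 dx,dz cm -20.8 16.9
0 dx,dz cm -21.0 18.8
```

```bash
python3 -m jog '[{"dp":[-2,0,0.8],"twist":0,"fingers":0},{"dp":[-3,0,0.8],"twist":0,"fingers":0},{"dp":[-3.7,0,0.8],"twist":0,"fingers":0},{"dp":[-4.6,0,0.9],"twist":0,"fingers":0},{"dp":[-5.6,0,1.1],"twist":0,"fingers":0},{"dp":[-6.5,0,1.3],"twist":0,"fingers":0},{"dp":[-7.5,0,1.6],"twist":0,"fingers":0}]'; python3 -c "
from h import *
tilt()
C=cloud(cam('scene')); m=C[(C[...,2]>.25)&(C[...,2]<.37)&(C[...,1]>.15)&(C[...,1]<.37)&(C[...,0]>.68)&(C[...,0]<.75)]; i=m[:,2].argsort()[-15:]; print(np.median(m[i],0))"
```

```text
time_s: 50.62
tool_pos: [0.5903, 0.295, 0.2848]
tool_rot: [179.7, 0.3, 95.0]
force: [1.4, 4.1, 0.3]
grip_width: 0.0006
grasp_force: 1.5
pos [0.5903 0.295  0.2848] tilt deg toward x,y [ 0.33 -0.27] yaw 94.96 q [-15.5  19.2 -18.5  71.8   6.4  89.8 -28.1]
[0.70103578 0.27702335 0.34309467]
```

```bash
python3 -m jog '[{"dp":[-0.9,0,0.3],"twist":0,"fingers":0},{"dp":[-1.8,0,0.7],"twist":0,"fingers":0},{"dp":[-2.7,0,1.1],"twist":0,"fingers":0},{"dp":[-3.6,0,1.5],"twist":0,"fingers":0},{"dp":[-4.4,0,2.0],"twist":0,"fingers":0},{"dp":[-5.2,0,2.6],"twist":0,"fingers":0},{"dp":[-6,0,3.2],"twist":0,"fingers":0},{"dp":[-6.8,0,3.8],"twist":0,"fingers":0}]'; python3 -c "
from h import *
tilt(); 
C=cloud(cam('scene')); m=C[(C[...,2]>.2)&(C[...,2]<.37)&(C[...,1]>.1)&(C[...,1]<.37)&(C[...,0]>.68)&(C[...,0]<.75)]; i=m[:,2].argsort()[-15:]; print(np.median(m[i],0))"
```

```text
time_s: 51.68
tool_pos: [0.5964, 0.2267, 0.2466]
tool_rot: [179.7, 0.3, 94.9]
force: [0.7, 2.1, 0.3]
grip_width: 0.0003
grasp_force: 0.9
pos [0.5964 0.2267 0.2466] tilt deg toward x,y [ 0.3 -0.3] yaw 94.93 q [-10.1  16.5 -16.9  79.3   5.2  84.8 -21.9]
[0.68563217 0.19570994 0.36265555]
```

```bash
python3 -m jog '[{"dp":[-0.7,0,0.6],"twist":0,"fingers":0},{"dp":[-1.4,0,1.3],"twist":0,"fingers":0},{"dp":[-2.1,0,2.0],"twist":0,"fingers":0},{"dp":[-2.7,0,2.8],"twist":0,"fingers":0},{"dp":[-3.3,0,3.6],"twist":0,"fingers":0},{"dp":[-3.8,0,4.4],"twist":0,"fingers":0},{"dp":[-4.3,0,5.2],"twist":0,"fingers":0},{"dp":[-4.7,0,6.1],"twist":0,"fingers":0}]'; python3 -c "
from h import *
tilt();pt(*loc(CH,CY,0,-.0755),.147,CY+90)"
```

```text
time_s: 52.72
tool_pos: [0.6009, 0.1795, 0.1859]
tool_rot: [179.7, 0.4, 94.9]
force: [-1.1, -0.0, 1.1]
grip_width: 0.0005
grasp_force: 0.6
pos [0.6009 0.1795 0.1859] tilt deg toward x,y [ 0.32 -0.33] yaw 94.93 q [ -6.6  16.2 -15.6  86.5   4.8  77.8 -17.7]
dp [-1.89 -0.15  7.45] twist 0.0
```

```bash
python3 -m jog '[{"dp":[-0.4,0,0.9],"twist":0,"fingers":0},{"dp":[-0.8,0,1.8],"twist":0,"fingers":0},{"dp":[-1.1,0,2.7],"twist":0,"fingers":0},{"dp":[-1.4,0,3.6],"twist":0,"fingers":0},{"dp":[-1.6,0,4.6],"twist":0,"fingers":0},{"dp":[-1.8,0,5.6],"twist":0,"fingers":0},{"dp":[-1.9,0,6.3],"twist":0,"fingers":0},{"dp":[-1.9,0,6.9],"twist":0,"fingers":0}]'; python3 -m jog '[{"dp":[0,0,0.2],"twist":0,"fingers":0},{"dp":[0,0,0.4],"twist":0,"fingers":0},{"dp":[0,0,0.6],"twist":0,"fingers":0},{"dp":[0,0,0.6],"twist":0,"fingers":0}]'; python3 -c "
from h import *
tilt()"
```

```text
time_s: 53.72
tool_pos: [0.6029, 0.1606, 0.117]
tool_rot: [179.7, 0.3, 94.9]
force: [0.4, -0.4, 0.3]
grip_width: 0.0003
grasp_force: 0.3
time_s: 54.22
tool_pos: [0.6029, 0.161, 0.1115]
tool_rot: [179.7, 0.3, 94.9]
force: [0.2, 0.6, 0.6]
grip_width: 0.0004
grasp_force: 0.0
pos [0.6029 0.161  0.1115] tilt deg toward x,y [ 0.32 -0.29] yaw 94.94 q [ -5.4  18.3 -14.9  92.4   5.4  69.7 -16.5]
```

Tip is at z≈.147. I'll press on in small steps until the rim resists.

```bash
python3 -m jog '[{"dp":[0,0,0.1],"twist":0,"fingers":0},{"dp":[0,0,0.2],"twist":0,"fingers":0},{"dp":[0,0,0.2],"twist":0,"fingers":0}]'; python3 -m jog '[{"dp":[0,0,0.1],"twist":0,"fingers":0},{"dp":[0,0,0.2],"twist":0,"fingers":0},{"dp":[0,0,0.2],"twist":0,"fingers":0}]'
```

```text
time_s: 54.6
tool_pos: [0.603, 0.161, 0.1111]
tool_rot: [179.7, 0.3, 94.9]
force: [-2.8, -1.0, 7.3]
grip_width: 0.0008
grasp_force: 3.5
time_s: 54.98
tool_pos: [0.6031, 0.1611, 0.111]
tool_rot: [179.6, 0.3, 94.9]
force: [-5.5, -1.4, 14.7]
grip_width: 0.0003
grasp_force: 7.6
```

```bash
python3 -m jog '[{"dp":[0,0,-5],"twist":0,"fingers":0},{"dp":[-4,0,-10],"twist":0,"fingers":0},{"dp":[-10,0,-13],"twist":0,"fingers":0},{"dp":[-16,0,-13],"twist":0,"fingers":0},{"dp":[-22,0,-13],"twist":0,"fingers":0},{"dp":[-28,0,-13],"twist":0,"fingers":0},{"dp":[-30,0,-13],"twist":0,"fingers":0},{"dp":[-30,0,-13],"twist":0,"fingers":0}]'; python3 - <<'E'
from h import *
t=cam("top","t18"); s=cam("scene","s18")
for n,C in(("top",cloud(t)),("scene",cloud(s))):
    q=C[...,:2]-CH; a=np.radians(CY); lx=q[...,0]*np.cos(a)+q[...,1]*np.sin(a); ly=-q[...,0]*np.sin(a)+q[...,1]*np.cos(a)
    m=(abs(lx)<.14)&(abs(ly)<.09)&(C[...,2]>.1)&(C[...,2]<.2); k=np.c_[lx[m],ly[m],C[m][:,2]]
    A=np.c_[k[:,:2],np.ones(len(k))]; r=np.linalg.lstsq(A,k[:,2],rcond=None)[0]; print(n,len(k),np.round(r,4))
    m=(np.hypot(C[...,0]-.668,C[...,1]+.059)<.05)&(C[...,2]>.05)&(C[...,2]<.08); print("cover",m.sum(),np.median(C[m],0))
a=s["pixels"][90:340,200:500]; cv2.imwrite("pics/v18.png",cv2.resize(a,None,fx=2.2,fy=2.2))
E
```

```text
time_s: 55.98
tool_pos: [0.6278, -0.1389, 0.2388]
tool_rot: [179.7, 0.3, 94.8]
force: [0.9, 1.1, 0.1]
grip_width: 0.0008
grasp_force: 0.0
top 6923 [0.0006 0.0012 0.1461]
cover 0 [nan nan nan]
scene 3560 [-0.0005 -0.0002  0.1458]
cover 697 [ 0.67189128 -0.06355269  0.06424133]
  return _methods._mean(a, axis=axis, dtype=dtype,
  ret = um.true_divide(
```

View pics/v18.png

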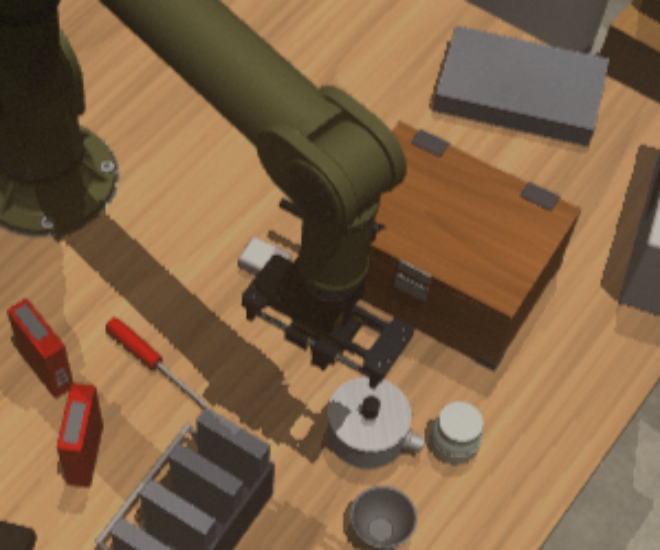

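The lid is flat and shut at z=.146 (chest at 460,230), the cover sits level on the jbox (370,420), and the rack is empty. The other objects look undisturbed, so I'm handing it in.

```bash
python3 -c "
from cell import env
print(env.sign_off())"
```

```text
the job is handed in; nothing more can be done
None
```

The job is handed in at about 56 s: both units present (unit three was absent) stand upright in the chest, the cover is level and seated on the junction box, and the stay is unlocked with the lid fully shut; no verdict came back.

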